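# Put the modelling tools back on their shadow pads

## Robot

A 7-joint arm with a two-finger parallel gripper is mounted at the origin on a cart in front of the work surface, level with it; the furniture and walls round the work are solid. World frame = base frame: x ahead of the robot, y to its left, z up, the work surface at z = 0. Lengths are in m, angles in rad, forces in N, time in s.
With the tool pointing down it reaches from about 0.425 to 0.825 m from the base axis. Payload 3.6 kg.
Tool frame: the origin (TCP) lies on the centre line of the jaws, within the pads' length; the fingertips stand 11 mm ahead of it and the grasp point (between the pads) lies 8 mm behind it; z points along the fingers, x is the direction in which the jaws open and shut, and the axes are right-handed (so a half turn about z gives the same grasp; the last joint's range is limited). The gripper opens to 93 mm and grips with 3 to 60 N. Pads are 15 mm wide; open, the fingers measure 128 mm over their backs; the gripper's body (75 mm by 188 mm) begins 65 mm behind the grasp point.
Start: joints at [1.319, 0.615, -0.013, 1.423, 0.008, 1.103, -0.04], TCP at [0.146, -0.633, 0.203] pointing down, gripper open.
Joint ranges: [-3.12, 3.12], [-0.3, 2.06], [-1.34, 1.32], [0.26, 2.42], [-1.36, 4.5], [0.01, 1.98], [-2.84, 2.84]. Speed limits (rad/s): [2.79, 2.79, 3.14, 3.14, 3.14, 3.14, 3.14].

## Interface

Orientations are given as a 3x3 rotation matrix whose columns are the frame's x, y, z axes.
In Python, from rig import robot gives the robot as it stands.
- The arm moves only by the shell command python3 -m inch 'ROWS' [FORCE]. ROWS is JSON, a list of rows, each a list of 5 numbers: the shift along the tool's x, y, z in mm, then the turn about the tool's z in rad, then the opening, from 0 (shut) to 1 (fully open). In form: [[dx, dy, dz, roll, jaw], ...]. A call has exactly 8 rows; each row shifts and turns the commanded pose from where the row before left it, along the tool's axes as they then stand; what a row does not reach is not made up. A row lasts 1/12 s, in which the tool goes at most 41.7 mm and 7.16 degrees, less where a joint would pass 70% of its speed; a pose out of reach is approached as far as the arm can. A call is refused whole if a number of a shift passes 41.7 or a number of a turn 0.125, either way. A call with a gripper value outside its range is refused whole. The fingers move at their own pace and stop on an object; FORCE is the grip in N (left out, the last holds). Time passes only in rows, so rows that do not move let the fingers close, or fill a call up. It gives the time, the measured TCP pose, the force and the opening at its end, in the units of the state.
- robot.read_state(): the state, without advancing time (a new reading comes with each control period).
- robot.get_image(name): name is "side" or "top" or "wrist"; returns (picture, depth): 480x640x3 uint8, red, green, blue; 480x640 float32, m along the optical axis (not along the pixel's ray), 0 where there is no reading.
- robot.get_calibration(name): a dict with "intrinsics" (3x3 intrinsics, pixels), "R" (3x3) and "t" (3): a world point X has camera coordinates R X + t. Camera axes: x right, y down, z forward; pixel columns grow to the right and rows downward; lengths in m; the calibration is good to about 2 mm. A picture is of the moment at which its call begins: read the wrist's pose just before it. get_calibration takes no time and is no camera call; for the wrist camera it gives the pose at the moment of the call.
- robot.sign_off(): hands the job in, once; it reports no verdict.
Trained networks look in the newest picture that a camera, given by its name, has taken for a name from the list of things; names that differ only in an ending like _2 or _b are one class to them, and where a whole thing is asked for, a point or a joint stands for the part that bears it (a point fixed in the world has none). Each returns a list of dicts, best first, with "conf" (0 to 1); they miss things now and then, are a little off and sometimes report something else, mostly with a low value. They report only what shows in the picture. A call takes as long as a camera call. They do not tell look-alikes from the thing itself.
- robot.masks_of(camera, query): "region" (480x640 bool, what is visible of it) and "xy" ([column, row] as shares, 0 to 1, of the picture: columns of its width, rows of its height, amid what is visible of it).
- robot.pinpoint(camera, query): "xy" ([column, row] as shares, 0 to 1, of the picture: columns of its width, rows of its height: a listed point, or the origin of a listed thing).
The state is a dict: "clock": time; "joints": joint angles; "dq": joint speeds; "tau": joint torques, N m; "tcp_pos": TCP position; "eef_rot": TCP orientation; "wrist_force": force on the tool from outside, world axes, zero at the start; "wrist_torque": the same for the moment, N m; "grip_width": opening from 0.0 (shut) to 1.0 (fully open).
Only numpy, scipy, OpenCV 4.12 (cv2) and the standard library are available. Lean on these libraries where they do the work, as an engineer would, in place of code of your own. Each camera call takes 0.05 s, during which the arm holds its last target. There are 200 camera calls.

## Task

Clear up the modelling table: put the water cup, the clay carton, the clear guide bar and the loop tool that lie in the row in front of the robot each onto the wooden pad whose dark outline has its shape, the cup upright on its base, the other three lying flat, each centred on its outline and lined up with it (either way round).

Things in the scene. Friction and masses are not known exactly. Their poses are not given: they have to be found in the camera images.
- water_cup: White or grey cup with a blue rim, upright in the row in front of the robot (not the one far back left): 73 mm high, 69 mm across the rim, 56 mm at the base, 0.12 kg, hollow. Origin: centre of its underside, z up. Grip it across its upper half (62 to 69 mm wide), fingers outside, best closing left-right, as an open drawer stands behind the right end of the row.
- clay_carton: Red torn-open pack of clay with a pale block showing, lying flat: 51 x 121 mm, 34 mm high at the torn flap, the solid body 23 mm high; about 0.25 kg. Origin: centre of its underside, z up, long side along its y axis. Grip it across the 51 mm width (along its x axis).
- acrylic_bar: Clear, whitish acrylic guide bar, a plain straight bar lying flat: 24 x 190 mm, 12 mm thick; about 0.065 kg. Origin: centre of its underside, z up, long side along its y axis. Grip it across the 24 mm width.
- loop_tool: Loop tool for modelling, lying flat in the row in front of the robot (another one far back to the left stays there): round brown wooden handle with a wire loop at either end, 197 mm long in all, 19 mm over the loops, handle about 110 mm long, 12 mm wide and 11 mm thick; about 0.04 kg. Origin: centre of its underside, z up, long side along its y axis. Grip it across the middle of the handle.
- cup_pad: Square light wooden pad, 90 x 90 mm, 6 mm thick, with a dark disc 56 mm across (the cup's base) inlaid flush in its middle. It is screwed to the table; its origin is the centre of its underside (on the table), z up. A thing set on it stands 6 mm above the table.
- carton_pad: Oblong light wooden pad, 75 x 146 mm, 6 mm thick, with a dark 52 x 122 mm rectangle (the carton's outline) inlaid flush. It is screwed to the table; its origin is the centre of its underside (on the table), z up, its long side and the outline's along its y axis. A thing set on it stands 6 mm above the table.
- bar_pad: Long light wooden pad, 50 x 216 mm, 6 mm thick, with a dark plain 25 x 191 mm bar (the guide bar's outline) inlaid flush. It is screwed to the table; its origin is the centre of its underside (on the table), z up, its long side and the outline's along its y axis. A thing set on it stands 6 mm above the table.
- loop_pad: Long light wooden pad, 46 x 222 mm, 6 mm thick, with a thin dark line 11 mm wide that ends in a round dark spot 19 mm across at either end, 197 mm in all (the loop tool's outline), inlaid flush. It is screwed to the table; its origin is the centre of its underside (on the table), z up, its long side and the outline's along its y axis. A thing set on it stands 6 mm above the table.
Mind the look-alikes: they are no part of the job. What is shaped like the clay_carton but purple is not meant.

How it is judged:
By the outcome, as a careful person would: the job done as asked, in the order asked, and still so for the second after the job is handed in, with the robot touching nothing.
It also fails if it takes over 115 s, if anything falls off the work surface, if the arm or the gripper's body presses on something with over 40 N, if the wrist force passes 120 N, or if a joint passes its speed limit or range.

## Working session

There is one attempt and no reset: what is moved stays moved. The work goes in short steps, Python scripts to look and compute and a shell command to move; the robot and the scene stay as the last step left them, time stands still between calls to the robot, and variables do not carry over. Pictures are saved under pics/ and viewed, about 12 in all and at most 16, crops included, and the job is handed in when it is done.

```bash
ls; mkdir -p pics
python3 - <<'E'
from rig import robot
import cv2
s=robot.read_state();print({k:s[k] for k in('clock','tcp_pos','eef_rot','grip_width','joints')})
for c in('top','side'):
    im,d=robot.get_image(c);cv2.imwrite(f'pics/{c}0.png',im[:,:,::-1])
    k=robot.get_calibration(c);print(c,k)
E
```

```text
pics
{'clock': 0.0, 'tcp_pos': array([ 0.14537842, -0.63270442,  0.20140362]), 'eef_rot': array([[ 2.23987517e-01, -9.74591842e-01, -5.78299879e-04],
       [-9.74588838e-01, -2.23988263e-01,  2.41982315e-03],
       [-2.48787229e-03,  2.15944270e-05, -9.99996905e-01]]), 'grip_width': 0.9986726065063385, 'joints': array([ 1.3184687 ,  0.61590206, -0.01262439,  1.42486477,  0.00809109,
        1.10336362, -0.04039166])}
top {'intrinsics': array([[573.01682407,   0.        , 316.77033458],
       [  0.        , 573.01682407, 236.15065163],
       [  0.        ,   0.        ,   1.        ]]), 'R': array([[ 0.01949634, -0.99979131, -0.00610142],
       [-0.98617102, -0.01822547, -0.16472567],
       [ 0.16458009,  0.00922859, -0.98632055]]), 't': array([-0.06018391,  0.54264467,  1.48582839])}
side {'intrinsics': array([[529.3264503 ,   0.        , 318.13729861],
       [  0.        , 529.3264503 , 233.08214776],
       [  0.        ,   0.        ,   1.        ]]), 'R': array([[-0.99895812,  0.04313206, -0.01490989],
       [ 0.03911495,  0.64091729, -0.76661271],
       [-0.02350958, -0.76639719, -0.64193664]]), 't': array([0.54504615, 0.0427452 , 1.60300141])}
```

View pics/top0.png

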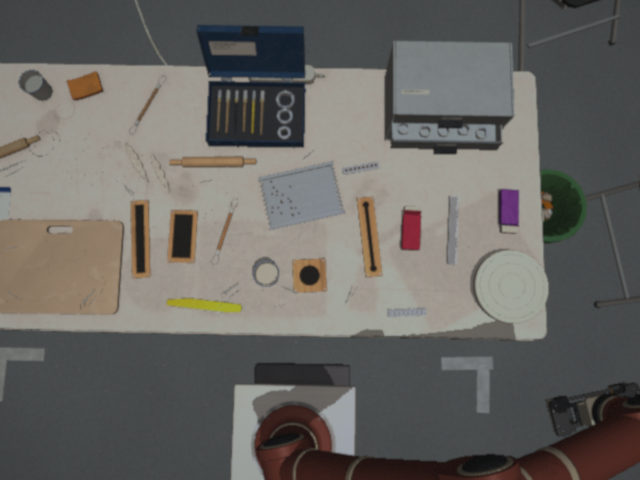

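View pics/side0.png

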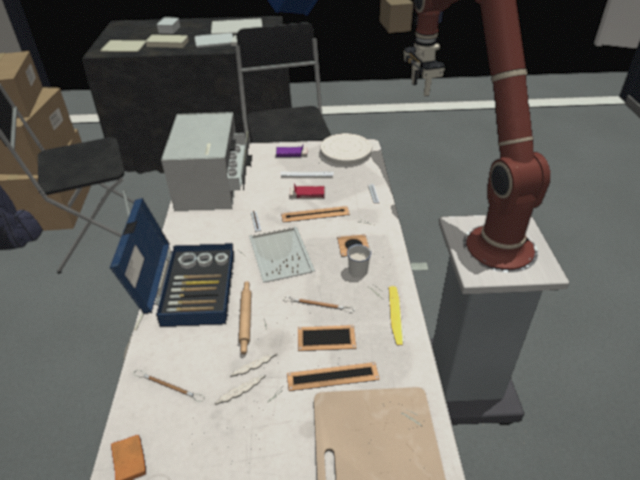

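The top picture shows the row: cup (265,271), loop tool (227,230), red carton (411,228), clear bar (452,230). The pads are bar (140,239), carton (182,236), cup (310,275) and loop (370,237).
Look-alikes:
- **Cup:** grey cup far back left (35,85)
- **Loop tool:** the one far back (148,105)
- **Carton:** purple (510,210) and orange (85,86)
- **Bar:** yellow strip (204,304), rulers (361,168) and (406,312)

I'll measure them all next.

```bash
cat > h.py <<'E'
from rig import robot
import numpy as np, cv2
def ray(cam,uv,z,cal=None):
    k=cal or robot.get_calibration(cam);uv=np.atleast_2d(uv).astype(float)
    d=np.c_[uv,np.ones(len(uv))]@np.linalg.inv(k['intrinsics']).T@k['R'];c=-k['R'].T@k['t']
    return c+d*((z-c[2])/d[:,2])[:,None]
def cloud(cam,d,m,cal=None):
    k=cal or robot.get_calibration(cam);v,u=np.nonzero(m&(d>0))
    p=(np.c_[u,v,np.ones(len(u))]@np.linalg.inv(k['intrinsics']).T)*d[v,u][:,None]
    return (p-k['t'])@k['R']
def rect(p):
    (cx,cy),(w,h),a=cv2.minAreaRect((p[:,:2]*1000).astype(np.float32))
    if w>h: a+=90;w,h=h,w
    # long axis angle: h direction = a+90
    return np.round([cx,cy,w,h],1),round((a+90+90)%180-90,1)
E
python3 - <<'E'
from h import *
im,d=robot.get_image('top')
H={'water_cup':.07,'clay_carton':.023,'acrylic_bar':.012,'loop_tool':.006,'cup_pad':.006,'carton_pad':.006,'bar_pad':.006,'loop_pad':.006}
for n,z in H.items():
    for r in robot.masks_of('top',n):
        m=r['region'];v,u=np.nonzero(m)
        print(n,round(r['conf'],2),np.round(np.array(r['xy'])*[640,480]),*rect(ray('top',np.c_[u,v],z)),'z',np.round(np.percentile(cloud('top',d,m)[:,2],[10,50,95]),3))
big=cv2.resize(im[180:330,120:520],(800,300),interpolation=cv2.INTER_CUBIC)
cv2.imwrite('pics/crop1.png',big[:,:,::-1])
E
```

```text
water_cup 0.56 [263. 271.] [438.7  81.3  65.2  65.3] -88.9 z [0.041 0.047 0.074]
clay_carton 0.91 [407. 229.] [ 574.2 -303.4   52.5  121.6] -2.9 z [0.017 0.023 0.03 ]
clay_carton 0.88 [508. 211.] [ 628.2 -570.3   58.4  125.3] 0.8 z [0.013 0.022 0.029]
acrylic_bar 0.75 [452. 232.] [ 574.  -418.1   28.7  190.6] -3.1 z [0.007 0.013 0.018]
loop_tool 0.62 [219. 239.] [554.6 206.6  14.8 133.6] -15.6 z [0.002 0.01  0.015]
cup_pad 0.7 [309. 276.] [442.5 -30.3  89.   89.7] -86.0 z [0.002 0.007 0.012]
carton_pad 0.66 [183. 239.] [543.8 320.4  75.4 145. ] -0.1 z [0.003 0.007 0.013]
bar_pad 0.59 [141. 241.] [533.4 435.2  54.4 218.6] 6.2 z [0.003 0.007 0.013]
loop_pad 0.86 [369. 237.] [ 551.  -191.7   50.5  224.1] 6.7 z [0.002 0.007 0.013]
```

View pics/crop1.png

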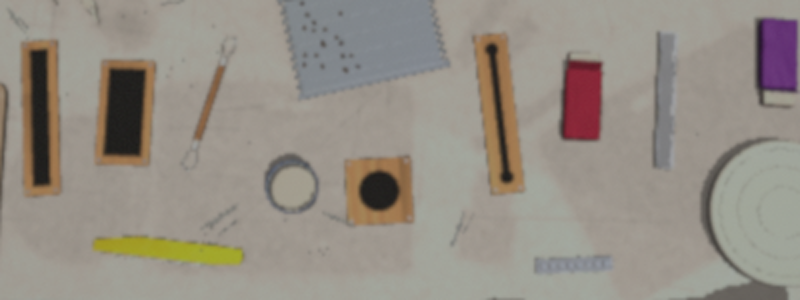

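Crop confirms: red carton (582,98), clear bar (665,100), cup (290,187) and loop tool (210,105) are the right ones. Purple (777,55), yellow (165,250) and ruler (572,263) are not.

```bash
python3 -m inch '[[0,0,0,0.115,1],[0,0,0,0.114,1],[-20,-21,0,0,1],[-20,-21,0,0,1],[-20,-21,0,0,1],[-20,-21,0,0,1],[-20,-21,0,0,1],[-20,-21,0,0,1]]'
python3 -m inch '[[-20,-21,0,0,1],[-20,-21,0,0,1],[-20,-21,0,0,1],[-20,-21,0,0,1],[-20,-21,0,0,1],[-20,-21,0,0,1],[-20,-21,0,0,1],[-20,-21,0,0,1]]'
python3 -m inch '[[-38,0,0,0,1],[-38,0,0,0,1],[-38,0,0,0,1],[-38,0,0,0,1],[-38,0,0,0,1],[-38,0,0,0,1],[-38,0,0,0,1],[-38,0,0,0,1]]'
```

```text
clock: 1.22
tcp_pos: [0.2729, -0.5129, 0.2028]
eef_rot: [[-0.003, -1.0, 0.0], [-1.0, 0.003, -0.0], [0.0, -0.0, -1.0]]
wrist_force: [0.3, -0.5, -0.1]
grip_width: 1.0
clock: 1.88
tcp_pos: [0.4414, -0.3533, 0.2028]
eef_rot: [[-0.003, -1.0, 0.0], [-1.0, 0.003, -0.0], [0.0, -0.0, -1.0]]
wrist_force: [-0.1, 0.3, 0.0]
grip_width: 0.997
clock: 2.55
tcp_pos: [0.4413, -0.0487, 0.203]
eef_rot: [[-0.003, -1.0, 0.001], [-1.0, 0.003, -0.0], [0.0, -0.001, -1.0]]
wrist_force: [1.0, 0.7, -0.0]
grip_width: 1.0
```

```bash
python3 -m inch '[[-30,15,0,0,1],[-30,15,0,0,1],[0,0,0,0,1],[0,0,0,0,1],[0,0,0,0,1],[0,0,0,0,1],[0,0,0,0,1],[0,0,0,0,1]]'
python3 - <<'E'
from h import *
k=robot.get_calibration('wrist');print(k, -k['R'].T@k['t'])
im,d=robot.get_image('wrist');cv2.imwrite('pics/w1.png',im[:,:,::-1])
for n in('water_cup','cup_pad'):
    for r in robot.masks_of('wrist',n):
        p=cloud('wrist',d,r['region'],k)
        print(n,r['conf'],np.array(r['xy'])*[640,480],*rect(p),np.percentile(p[:,2],[5,50,95]))
E
```

```text
clock: 3.22
tcp_pos: [0.412, 0.0086, 0.2025]
eef_rot: [[-0.006, -1.0, 0.0], [-1.0, 0.006, -0.0], [0.0, -0.0, -1.0]]
wrist_force: [-0.3, 0.2, -0.8]
grip_width: 1.004
{'intrinsics': array([[338.8805054 ,   0.        , 323.15565939],
       [  0.        , 338.8805054 , 241.56953811],
       [  0.        ,   0.        ,   1.        ]]), 'R': array([[-6.70586406e-03, -9.99976649e-01,  1.31604870e-03],
       [-9.63240801e-01,  6.81294985e-03,  2.68553056e-01],
       [-2.68555751e-01,  5.33208480e-04, -9.63263995e-01]]), 't': array([0.01147937, 0.36560941, 0.50112516])} [0.48682693 0.00872102 0.38451519]
water_cup 0.84 [249.088 199.824] [439.8  89.8  68.3  90.3] 79.9 [0.0423892  0.04435612 0.07289487]
cup_pad 0.7 [360.576 185.808] [441.1 -33.7  89.3  91.6] -86.0 [0.00459356 0.00590723 0.00719623]
```

View pics/w1.png

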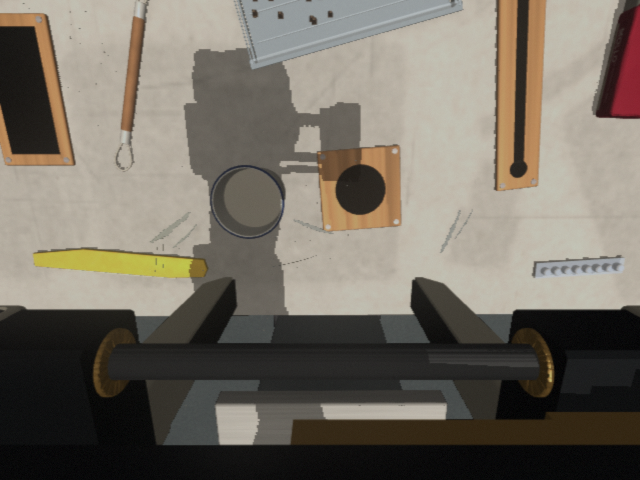

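The wrist view shows the cup rim centred near (247,202), and the cup pad with its dark disc at (360,189).

```bash
cat >> h.py <<'E'
def dark(cam,im,region,z,cal,thr=60):
    """rect of dark inlay within (filled) pad region"""
    m=cv2.morphologyEx(region.astype(np.uint8),cv2.MORPH_CLOSE,np.ones((25,25)))>0
    m=(m&(im.max(2)<thr)).astype(np.uint8)
    n,l,st,_=cv2.connectedComponentsWithStats(m);i=1+np.argmax(st[1:,4])
    v,u=np.nonzero(l==i);p=ray(cam,np.c_[u,v],z,cal);return rect(p),np.round(p[:,:2].mean(0)*1000,1)
E
python3 - <<'E'
from h import *
k=robot.get_calibration('wrist')
im,d=robot.get_image('wrist')
r=robot.masks_of('wrist','water_cup')[0]['region']
c=max(cv2.findContours(r.astype(np.uint8),0,1)[0],key=len)
(e,ax,a)=cv2.fitEllipse(c);print(e,ax,ray('wrist',[e],.073,k))
p=cloud('wrist',d,r,k);p=p[p[:,2]>.062];print(cv2.minEnclosingCircle((p[:,:2]*1000).astype(np.float32)),p[:,2].max())
print(dark('wrist',im,robot.masks_of('wrist','cup_pad')[0]['region'],.006,k))
print(robot.read_state()['tcp_pos'])
E
```

```text
(248.75938415527344, 200.29554748535156) (73.20782470703125, 75.4294662475586) [[0.43964169 0.07790331 0.073     ]]
((437.80560302734375, 79.07939147949219), 34.36132049560547) 0.07492985991911032
((array([441.5, -32.4,  52.4,  54.2]), 0.3), array([441.6, -32.3]))
[0.41164026 0.00953011 0.20255511]
```

```bash
python3 -m inch '[[-35,-13,0,0,1],[-34,-13.5,0,0,1],[0,0,25,0,1],[0,0,25,0,1],[0,0,25,0,1],[0,0,25,0,1],[0,0,0,0,1],[0,0,0,0,1]]'
python3 - <<'E'
from h import *
k=robot.get_calibration('wrist')
im,d=robot.get_image('wrist')
cv2.imwrite('pics/w2.png',im[:,:,::-1])
for r in robot.masks_of('wrist','water_cup')[:1]:
    p=cloud('wrist',d,r['region'],k);p=p[p[:,2]>.062];print(cv2.minEnclosingCircle((p[:,:2]*1000).astype(np.float32)),p[:,:2].min(0),p[:,:2].max(0))
E
```

```text
clock: 4.18
tcp_pos: [0.4376, 0.0785, 0.102]
eef_rot: [[-0.003, -1.0, -0.003], [-1.0, 0.003, -0.001], [0.001, 0.003, -1.0]]
wrist_force: [0.4, 0.3, 0.2]
grip_width: 1.0
((437.6685485839844, 79.46721649169922), 34.51148223876953) [0.40324266 0.04506573] [0.4719123  0.11377803]
```

```bash
python3 -m inch '[[-1,0,20,0,1],[0,0,20,0,1],[0,0,20,0,1],[0,0,0,0,0.5],[0,0,0,0,0.5],[0,0,0,0,0.5],[0,0,0,0,0.5],[0,0,0,0,0.5]]' 15
python3 -m inch '[[0,0,0,0,0.5],[0,0,0,0,0.5],[0,0,-15,0,0.5],[0,0,-15,0,0.5],[0,0,-15,0,0.5],[0,0,-15,0,0.5],[0,0,0,0,0.5],[0,0,0,0,0.5]]'
```

```text
clock: 4.95
tcp_pos: [0.4394, 0.0797, 0.0439]
eef_rot: [[-0.003, -1.0, 0.003], [-1.0, 0.003, 0.001], [-0.001, -0.003, -1.0]]
wrist_force: [-0.5, 0.1, 3.3]
grip_width: 0.71
clock: 5.62
tcp_pos: [0.4386, 0.0797, 0.1031]
eef_rot: [[-0.003, -1.0, 0.002], [-1.0, 0.003, 0.0], [-0.0, -0.002, -1.0]]
wrist_force: [-0.3, -0.7, -1.2]
grip_width: 0.711
```

```bash
python3 -m inch '[[28,-1,0,0,0.5],[28,-1,0,0,0.5],[28,-1,0,0,0.5],[27,0,0,0,0.5],[0,0,0,0,0.5],[0,0,0,0,0.5],[0,0,0,0,0.5],[0,0,0,0,0.5]]'
python3 - <<'E'
from h import *
k=robot.get_calibration('wrist')
im,d=robot.get_image('wrist')
cv2.imwrite('pics/w3.png',im[:,:,::-1])
for r in robot.masks_of('wrist','water_cup')[:1]:
    p=cloud('wrist',d,r['region'],k);t=p[:,2].max();p=p[p[:,2]>t-.012];print(t,cv2.minEnclosingCircle((p[:,:2]*1000).astype(np.float32)))
im,d=robot.get_image('top')
for n in('water_cup','cup_pad'):
  for r in robot.masks_of('top',n):
    m=r['region'];v,u=np.nonzero(m)
    print(n,r['conf'],np.array(r['xy'])*[640,480],rect(ray('top',np.c_[u,v],.13 if n=='water_cup' else .006)))
E
```

```text
clock: 6.28
tcp_pos: [0.4406, -0.03, 0.1021]
eef_rot: [[-0.001, -1.0, -0.001], [-1.0, 0.001, 0.001], [-0.001, 0.001, -1.0]]
wrist_force: [0.6, -0.5, -1.3]
grip_width: 0.708
0.1334073404150834 ((438.8249816894531, -29.57915496826172), 34.72488021850586)
water_cup 0.17 [366.528 239.28 ] (array([ 531.2, -181.6,   42.5,  203.7]), 6.8)
cup_pad 0.23 [406.912 228.384] (array([ 577.7, -306.1,   57.5,  123. ]), -0.3)
```

View pics/w3.png

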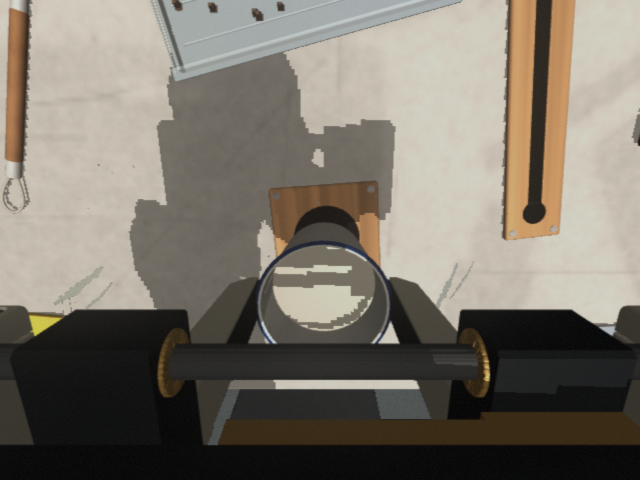

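```bash
python3 -m inch '[[2,-3,10,0,0.5],[0,0,14,0,0.5],[0,0,14,0,0.5],[0,0,10,0,0.5],[0,0,4,0,0.5],[0,0,0,0,0.5],[0,0,0,0,0.5],[0,0,0,0,0.5]]'
python3 -m inch '[[0,0,0.5,0,0.5],[0,0,0,0,0.5],[0,0,0,0,1],[0,0,0,0,1],[0,0,0,0,1],[0,0,0,0,1],[0,0,0,0,1],[0,0,0,0,1]]'
python3 -m inch '[[0,0,-25,0,1],[0,0,-30,0,1],[0,0,-30,0,1],[0,0,-30,0,1],[0,0,-30,0,1],[0,25,-10,0,1],[0,0,0,0,1],[0,0,0,0,1]]'
python3 - <<'E'
from h import *
k=robot.get_calibration('wrist')
im,d=robot.get_image('wrist')
cv2.imwrite('pics/w4.png',im[:,:,::-1])
for n in('water_cup','cup_pad'):
  for r in robot.masks_of('wrist',n)[:2]:
    p=cloud('wrist',d,r['region'],k);t=p[:,2].max();
    if n=='cup_pad': p=p[p[:,2]<.012];print(rect(p))
    else: p=p[p[:,2]>.068];print(t,cv2.minEnclosingCircle((p[:,:2]*1000).astype(np.float32)))
for n in('loop_pad','loop_tool'):
  for r in robot.masks_of('wrist',n)[:2]: print(n,r['conf'],rect(cloud('wrist',d,r['region'],k)))
E
```

```text
clock: 7.2
tcp_pos: [0.4442, -0.0333, 0.0505]
eef_rot: [[-0.003, -1.0, 0.0], [-1.0, 0.003, 0.0], [-0.0, -0.0, -1.0]]
wrist_force: [0.9, -0.8, -0.6]
grip_width: 0.712
clock: 7.87
tcp_pos: [0.444, -0.0334, 0.0501]
eef_rot: [[-0.003, -1.0, 0.0], [-1.0, 0.003, 0.0], [-0.0, -0.0, -1.0]]
wrist_force: [0.6, -0.4, -1.2]
grip_width: 0.994
clock: 8.53
tcp_pos: [0.4184, -0.0334, 0.2057]
eef_rot: [[-0.003, -1.0, 0.001], [-1.0, 0.003, -0.0], [0.0, -0.001, -1.0]]
wrist_force: [-0.1, -0.8, -0.8]
grip_width: 1.0
0.0809708123521862 ((442.1788635253906, -33.44668197631836), 34.37523651123047)
(array([440. , -32.5,  90.8,  92. ]), 4.1)
loop_pad 0.88 (array([ 536.8, -195.7,   47. ,  196.7]), 6.5)
loop_tool 0.56 (array([549.6, 206.3,  22.2, 177.5]), -15.3)
```

View pics/w4.png

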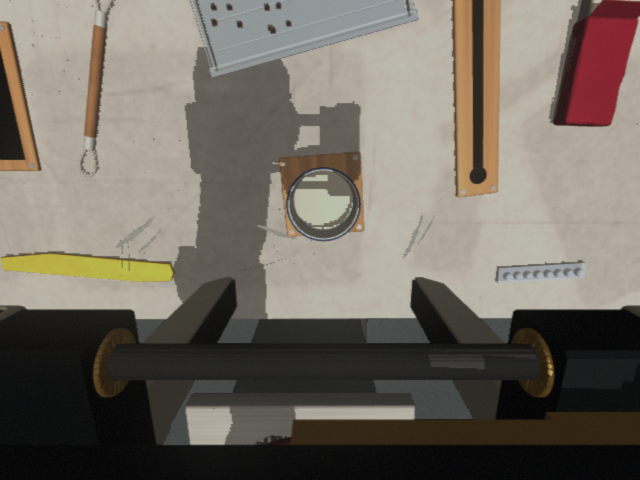

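The cup stands on its disc, rim at (323,204), within about 1 mm of the outline centre. Next is the carton.

```bash
python3 -m inch '[[34,-14,0,0,1],[34,-14,0,0,1],[34,-14,0,0,1],[34,-14,0,0,1],[34,-14,0,0,1],[34,-14,0,0,1],[34,-14,0,0,1],[32,-14,0,0,1]]'
python3 -m inch '[[0,0,0,0,1],[0,0,0,0,1],[0,0,0,0,1],[0,0,0,0,1],[0,0,0,0,1],[0,0,0,0,1],[0,0,0,0,1],[0,0,0,0,1]]'
python3 - <<'E'
from h import *
k=robot.get_calibration('wrist')
im,d=robot.get_image('wrist')
cv2.imwrite('pics/w5.png',im[:,:,::-1])
for n in('clay_carton','acrylic_bar','loop_pad'):
  for r in robot.masks_of('wrist',n)[:2]:
    p=cloud('wrist',d,r['region'],k);v,u=np.nonzero(r['region'])
    print(n,r['conf'],np.array(r['xy'])*[640,480],rect(p),np.percentile(p[:,2],[2,50,98]),rect(ray('wrist',np.c_[u,v],{'c':.023,'a':.012,'l':.006}[n[0]],k)))
    if n=='loop_pad':print(dark('wrist',im,r['region'],.006,k))
    if n=='clay_carton':
        q=p[p[:,2]>.006];print('top',rect(q[q[:,2]>.018]))
E
```

```text
clock: 9.45
tcp_pos: [0.5304, -0.3059, 0.2038]
eef_rot: [[-0.004, -1.0, -0.002], [-1.0, 0.004, 0.001], [-0.001, 0.002, -1.0]]
wrist_force: [-0.1, 0.9, 0.4]
grip_width: 1.0
clock: 10.12
tcp_pos: [0.5301, -0.3032, 0.2054]
eef_rot: [[-0.002, -1.0, 0.0], [-1.0, 0.002, -0.0], [0.0, -0.0, -1.0]]
wrist_force: [-0.1, 1.4, -1.2]
grip_width: 1.0
clay_carton 0.98 [328.832 173.616] (array([ 572.7, -308.9,   53.4,  127.7]), -2.8) [0.01490176 0.02209667 0.03123014] (array([ 574.7, -308.1,   50.8,  120.1]), -2.7)
top (array([ 574.9, -307.8,   50. ,  120.1]), -2.9)
clay_carton 0.59 [583.872 122.496] (array([ 628.6, -584.3,   74.4,  127.2]), 1.1) [0.00061418 0.02209445 0.02969392] (array([ 626.9, -568.7,   67.7,  120.4]), 1.5)
top (array([ 627. , -574.3,   52.7,  120.3]), -1.0)
acrylic_bar 0.69 [431.68  165.888] (array([ 573.4, -424.4,   28.5,  188.3]), -3.0) [0.00385122 0.01181263 0.01351967] (array([ 573.6, -421.3,   27.3,  188.2]), -3.2)
loop_pad 0.8 [227.584 182.112] (array([ 552.8, -211.6,   85.2,  223.9]), 7.6) [0.00359304 0.00566984 0.00737344] (array([ 551.8, -195.7,   47.6,  220.9]), 6.8)
((array([ 552.1, -194.7,   18.2,  195.6]), 7.3), array([ 563.6, -192.8]))
```

View pics/w5.png

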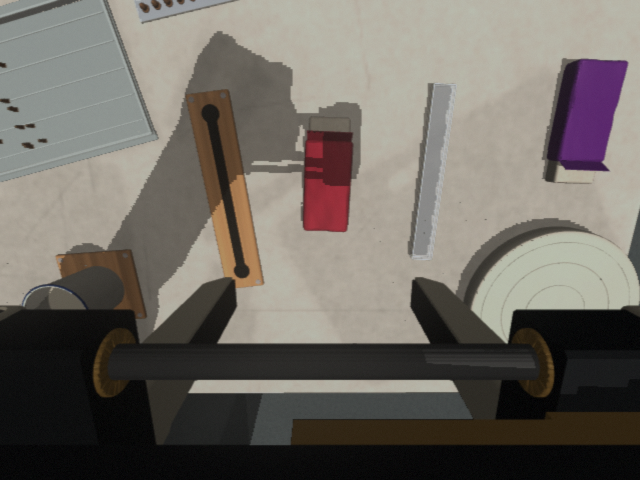

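```bash
python3 -m inch '[[2,-22,20,0,1],[2,-22.5,20,0,1],[0,0,30,0.048,1],[0,0,30,0,1],[0,0,0,0,1],[0,0,0,0,1],[0,0,0,0,1],[0,0,0,0,1]]'
python3 - <<'E'
from h import *
k=robot.get_calibration('wrist')
im,d=robot.get_image('wrist')
for n in('clay_carton',):
  for r in robot.masks_of('wrist',n)[:1]:
    p=cloud('wrist',d,r['region'],k)
    print(n,r['conf'],np.array(r['xy'])*[640,480],rect(p),np.percentile(p[:,2],[2,50,98]),'top',rect(p[p[:,2]>.018]))
E
```

```text
clock: 10.98
tcp_pos: [0.576, -0.3088, 0.1077]
eef_rot: [[-0.051, -0.999, 0.004], [-0.999, 0.051, -0.002], [0.002, -0.004, -1.0]]
wrist_force: [0.7, -0.3, 0.2]
grip_width: 0.998
clay_carton 0.74 [626.624 178.08 ] (array([ 627.2, -555.8,   21.2,  121.7]), 4.1) [0.00364656 0.01600977 0.02593218] top (array([ 617.6, -552. ,   17.6,  103. ]), 10.9)
```

```bash
python3 -m inch '[[-1.5,1,30,0,1],[0,0,30,0,1],[0,0,22,0,1],[0,0,10,0,1],[0,0,0,0,1],[0,0,0,0,0.4],[0,0,0,0,0.4],[0,0,0,0,0.4]]' 25
python3 -m inch '[[0,0,0,0,0.4],[0,0,0,0,0.4],[0,0,0,0,0.4],[0,0,0,0,0.4],[0,0,-20,0,0.4],[0,0,-30,0,0.4],[0,0,-30,0,0.4],[0,0,-10,0,0.4]]'
```

```text
clock: 11.75
tcp_pos: [0.5752, -0.307, 0.0152]
eef_rot: [[-0.051, -0.999, 0.004], [-0.999, 0.051, -0.002], [0.002, -0.004, -1.0]]
wrist_force: [0.8, 0.8, 0.5]
grip_width: 0.833
clock: 12.42
tcp_pos: [0.5763, -0.3076, 0.1078]
eef_rot: [[-0.051, -0.999, 0.007], [-0.999, 0.051, -0.004], [0.003, -0.007, -1.0]]
wrist_force: [1.4, -0.1, 1.4]
grip_width: 0.4
```

Run:
```python
from h import *
im,d=robot.get_image('wrist')
cv2.imwrite('pics/w6.png',im[:,:,::-1])
```

```text
(no output)
```

View pics/w6.png

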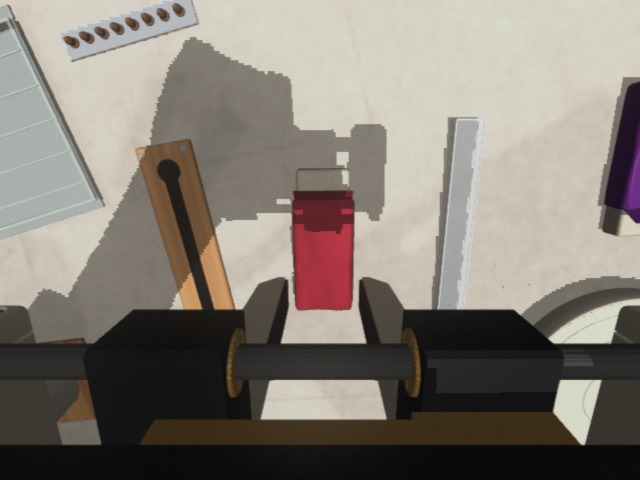

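The picture shows the carton still lying flat, column 292–353, untouched: I lifted before the fingers had shut. I'll repeat with more closing time.

```bash
python3 -m inch '[[0,0,0,0,1],[0,0,0,0,1],[0,0,0,0,1],[0,0,0,0,1],[0,0,0,0,1],[0,0,0,0,1],[0,0,0,0,1],[0,0,0,0,1]]'
python3 -m inch '[[0,0,0,0,1],[0,0,0,0,1],[0,0,30,0,1],[0,0,30,0,1],[0,0,22,0,1],[0,0,10,0,1],[0,0,0,0,1],[0,0,0,0,0.4]]' 25
python3 -m inch '[[0,0,0,0,0.4],[0,0,0,0,0.4],[0,0,0,0,0.4],[0,0,0,0,0.4],[0,0,0,0,0.4],[0,0,0,0,0.4],[0,0,0,0,0.4],[0,0,0,0,0.4]]'
python3 -m inch '[[0,0,0,0,0.4],[0,0,0,0,0.4],[0,0,-3,0,0.4],[0,0,-20,0,0.4],[0,0,-30,0,0.4],[0,0,-30,0,0.4],[0,0,-10,0,0.4],[0,0,0,0,0.4]]'
```

```text
clock: 13.13
tcp_pos: [0.5736, -0.3063, 0.1028]
eef_rot: [[-0.051, -0.999, -0.0], [-0.999, 0.051, 0.0], [-0.0, 0.0, -1.0]]
wrist_force: [0.0, 0.5, 0.6]
grip_width: 0.923
clock: 13.8
tcp_pos: [0.574, -0.3065, 0.0114]
eef_rot: [[-0.051, -0.999, 0.0], [-0.999, 0.051, -0.0], [0.0, -0.0, -1.0]]
wrist_force: [-0.2, -0.3, 0.7]
grip_width: 0.968
clock: 14.47
tcp_pos: [0.5737, -0.3063, 0.0111]
eef_rot: [[-0.051, -0.999, 0.0], [-0.999, 0.051, 0.0], [-0.0, -0.0, -1.0]]
wrist_force: [0.1, -0.4, 0.8]
grip_width: 0.419
clock: 15.13
tcp_pos: [0.5759, -0.3074, 0.1078]
eef_rot: [[-0.051, -0.999, 0.007], [-0.999, 0.051, -0.003], [0.003, -0.007, -1.0]]
wrist_force: [0.4, 0.3, 0.0]
grip_width: 0.403
```

Run:
```python
from h import *
im,d=robot.get_image('wrist')
k=robot.get_calibration('wrist')
for r in robot.masks_of('wrist','clay_carton')[:2]:
    p=cloud('wrist',d,r['region'],k);print(r['conf'],np.array(r['xy'])*[640,480],rect(p),np.percentile(p[:,2],[2,50,98]))
im2,_=robot.get_image('side')
c=cv2.resize(im2[100:260,200:420],(660,480),interpolation=cv2.INTER_CUBIC)
a=cv2.resize(im[100:400,180:500],(400,375))
o=np.zeros((600,800,3),np.uint8);o[:375,:400]=a;o[:400,400:]=cv2.resize(im2[90:290,230:430],(400,400),interpolation=cv2.INTER_CUBIC)
cv2.imwrite('pics/w7.png',o[:400,:,::-1])
```

```text
0.89 [321.472 237.792] (array([ 573.4, -306.6,   51.2,  120.1]), -2.6) [0.01421578 0.01963587 0.02822953]
0.83 [626.624 176.4  ] (array([ 619.5, -556.2,   33.1,  130.1]), 11.1) [-0.00033069  0.01223972  0.02183257]
```

View pics/w7.png

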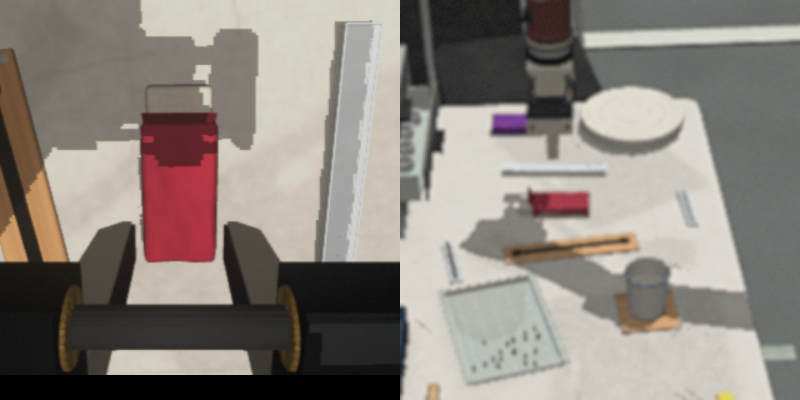

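Carton is still flat and unmoved. The jaws closed freely, so I'll go down again and look while they are closed.

```bash
python3 -m inch '[[0,0,0,0,1],[0,0,0,0,1],[0,0,0,0,1],[0,0,0,0,1],[0,0,0,0,1],[0,0,0,0,1],[0,0,0,0,1],[0,0,0,0,1]]'
python3 -m inch '[[0,0,0,0,1],[0,0,0,0,1],[0,0,30,0,1],[0,0,30,0,1],[0,0,22,0,1],[0,0,6,0,1],[0,0,0,0,1],[0,0,0,0,0.55]]' 25
python3 -m inch '[[0,0,0,0,0.55],[0,0,0,0,0.55],[0,0,0,0,0.55],[0,0,0,0,0.55],[0,0,0,0,0.55],[0,0,0,0,0.55],[0,0,0,0,0.55],[0,0,0,0,0.55]]'
python3 - <<'E'
from h import *
im,d=robot.get_image('wrist')
im2,_=robot.get_image('side')
o=np.zeros((400,800,3),np.uint8);o[:375,:400]=cv2.resize(im[100:400,160:480],(400,375));o[:,400:]=cv2.resize(im2[110:210,250:350],(400,400),interpolation=cv2.INTER_CUBIC)
cv2.imwrite('pics/w8.png',o[:,:,::-1])
E
```

```text
clock: 15.95
tcp_pos: [0.5737, -0.3063, 0.1041]
eef_rot: [[-0.051, -0.999, 0.0], [-0.999, 0.051, 0.0], [-0.0, -0.0, -1.0]]
wrist_force: [-0.5, -0.1, -0.1]
grip_width: 0.926
clock: 16.62
tcp_pos: [0.5744, -0.3066, 0.0168]
eef_rot: [[-0.051, -0.999, 0.001], [-0.999, 0.051, -0.001], [0.001, -0.001, -1.0]]
wrist_force: [-0.0, -0.2, 0.6]
grip_width: 0.962
clock: 17.28
tcp_pos: [0.5736, -0.3062, 0.0161]
eef_rot: [[-0.051, -0.999, -0.0], [-0.999, 0.051, 0.0], [-0.0, 0.0, -1.0]]
wrist_force: [-0.3, 0.9, 0.1]
grip_width: 0.551
```

View pics/w8.png

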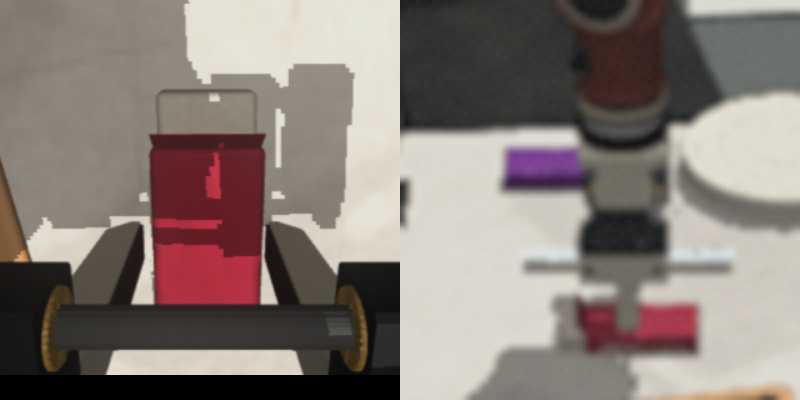

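The fingers straddle the carton properly, with a small gap left at 0.55, so my 0.4 target stopped them too early. I'll command fully shut.

```bash
python3 -m inch '[[0,0,2,0,0],[0,0,0,0,0],[0,0,0,0,0],[0,0,0,0,0],[0,0,0,0,0],[0,0,0,0,0],[0,0,0,0,0],[0,0,0,0,0]]' 25
```

```text
clock: 18.05
tcp_pos: [0.5737, -0.3063, 0.0141]
eef_rot: [[-0.051, -0.999, 0.0], [-0.999, 0.051, 0.0], [-0.0, -0.0, -1.0]]
wrist_force: [-0.5, -0.2, -0.4]
grip_width: 0.029
```

Run:
```python
from h import *
im,d=robot.get_image('wrist')
im2,_=robot.get_image('side')
o=np.zeros((400,800,3),np.uint8);o[:375,:400]=cv2.resize(im[100:400,160:480],(400,375));o[:,400:]=cv2.resize(im2[110:210,250:350],(400,400),interpolation=cv2.INTER_CUBIC)
cv2.imwrite('pics/w9.png',o[:,:,::-1])
print(robot.read_state())
```

```text
{'clock': 18.15, 'joints': array([ 0.47870731,  0.82605764, -0.0383228 ,  1.5948385 ,  0.04252966,
        0.72150241, -1.20110175]), 'dq': array([ 1.44138379e-03, -2.06270658e-03, -7.55779767e-05,  7.26710504e-04,
        5.41396803e-04,  1.20711262e-03,  2.07095114e-04]), 'tau': array([ 4.37672179e-04, -4.96578526e+01, -6.29106327e-02, -1.23468331e+01,
       -2.10637471e-02, -6.69388217e-02, -5.58293652e-05]), 'tcp_pos': array([ 0.57367474, -0.30623151,  0.01409778]), 'eef_rot': array([[-5.10691880e-02, -9.98695117e-01,  4.62003946e-05],
       [-9.98695115e-01,  5.10691913e-02,  7.49535741e-05],
       [-7.72151853e-05, -4.23122902e-05, -9.99999996e-01]]), 'wrist_force': array([-0.089772  ,  0.61705308,  0.17578587]), 'wrist_torque': array([ 0.04796093, -0.00069291,  0.0386295 ]), 'grip_width': 0.010062728732649915}
```

View pics/w9.png

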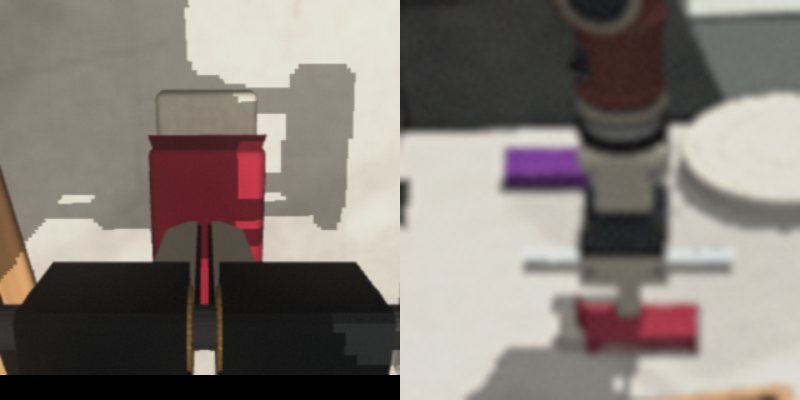

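Run:
```python
from h import *
im,d=robot.get_image('wrist');k=robot.get_calibration('wrist')
for v in range(262,320,4):
    for u in (305,350):
        m=np.zeros(d.shape,bool);m[v,u]=1
        p=cloud('wrist',d,m,k);print(v,u,im[v,u],np.round(p[0]*1000) if len(p) else None,end=' | ')
    print()
```

```text
262 305 [94 30 38] [ 589. -297.   22.] | 262 350 [100  33  39] [ 588. -321.   22.] | 
266 305 [95 29 38] [ 587. -297.   23.] | 266 350 [100  31  38] [ 586. -321.   23.] | 
270 305 [97 31 38] [ 585. -297.   23.] | 270 350 [100  32  39] [ 583. -321.   22.] | 
274 305 [94 31 38] [ 582. -296.   22.] | 274 350 [97 32 39] [ 581. -321.   23.] | 
278 305 [94 32 38] [ 580. -296.   23.] | 278 350 [191  55  72] [ 578. -321.   22.] | 
282 305 [83 76 67] [ 584. -297.   37.] | 282 350 [171  57  69] [ 577. -321.   24.] | 
286 305 [81 76 65] [ 584. -297.   42.] | 286 350 [86 79 69] [ 583. -319.   43.] | 
290 305 [83 78 67] [ 583. -298.   47.] | 290 350 [82 77 66] [ 582. -319.   47.] | 
294 305 [83 77 67] [ 584. -298.   52.] | 294 350 [85 77 68] [ 583. -319.   52.] | 
298 305 [84 77 68] [ 584. -298.   56.] | 298 350 [83 75 66] [ 582. -318.   56.] | 
302 305 [79 74 64] [ 584. -298.   60.] | 302 350 [82 76 67] [ 583. -318.   61.] | 
306 305 [81 74 65] [ 584. -299.   64.] | 306 350 [83 75 67] [ 582. -318.   63.] | 
310 305 [29 25 24] [ 609. -303.  119.] | 310 350 [30 27 24] [ 610. -314.  120.] | 
314 305 [24 22 20] [ 610. -303.  123.] | 314 350 [23 20 19] [ 610. -314.  123.] | 
318 305 [24 22 22] [ 609. -303.  123.] | 318 350 [22 19 20] [ 609. -314.  124.] |
```

The depth picture shows the real fingertips at z≈34 mm while the TCP reads 14 mm. So the tips are about 20 mm *behind* the reported TCP, not 11 mm ahead as described, and the jaws closed above the carton. I'll go deeper, watching the force.

```bash
python3 -m inch '[[0,0,0,0,1],[0,0,0,0,1],[0,0,0,0,1],[0,0,0,0,1],[0,0,0,0,1],[0,0,0,0,1],[0,0,0,0,1],[0,0,0,0,1]]' 25
python3 -m inch '[[0,0,0,0,1],[0,0,0,0,1],[0,0,0,0,1],[0,0,0,0,1],[0,0,8,0,1],[0,0,8,0,1],[0,0,6,0,1],[0,0,0,0,1]]'
python3 - <<'E'
from h import *
im,d=robot.get_image('wrist');k=robot.get_calibration('wrist');print(robot.read_state()['tcp_pos'])
p=cloud('wrist',d,np.ones(d.shape,bool),k)
q=p[(abs(p[:,0]-.58)<.02)&(abs(p[:,1]+.306)<.075)&(abs(p[:,1]+.306)>.04)]
for s in(1,-1):
    r=q[(q[:,1]+.306)*s>0];r=r[(r[:,2]>.004)];print(s,np.percentile(r,[1,5,50],axis=0)*1000)
E
```

```text
clock: 18.87
tcp_pos: [0.5737, -0.3062, 0.0141]
eef_rot: [[-0.051, -0.999, 0.0], [-0.999, 0.051, 0.0], [-0.0, -0.0, -1.0]]
wrist_force: [-0.3, -0.0, -0.1]
grip_width: 0.53
clock: 19.53
tcp_pos: [0.5721, -0.3054, -0.0102]
eef_rot: [[-0.051, -0.999, -0.004], [-0.999, 0.051, 0.002], [-0.002, 0.004, -1.0]]
wrist_force: [0.0, 0.5, -0.4]
grip_width: 1.0
[ 0.57259779 -0.30572692 -0.00946979]
1 [[ 567.46483261 -265.2853627    12.08859776]
 [ 571.17333022 -262.21084728   26.74828209]
 [ 590.69763638 -257.50215228  108.79960115]]
-1 [[ 563.66184452 -370.09728027   12.52516584]
 [ 569.04013992 -367.45519301   28.54955828]
 [ 592.52503383 -354.43106313  113.92327381]]
```

```bash
python3 -m inch '[[0,0,3,0,0],[0,0,2,0,0],[0,0,0,0,0],[0,0,0,0,0],[0,0,0,0,0],[0,0,0,0,0],[0,0,0,0,0],[0,0,0,0,0]]' 25
python3 -m inch '[[0,0,0,0,0],[0,0,0,0,0],[0,0,0,0,0],[0,0,-5,0,0],[0,0,-20,0,0],[0,0,-30,0,0],[0,0,-30,0,0],[0,0,-10,0,0]]'
```

```text
clock: 20.25
tcp_pos: [0.5738, -0.3065, -0.0127]
eef_rot: [[-0.051, -0.999, 0.0], [-0.999, 0.051, -0.0], [0.0, -0.0, -1.0]]
wrist_force: [-0.5, -0.2, 0.7]
grip_width: 0.542
clock: 20.92
tcp_pos: [0.576, -0.3072, 0.0864]
eef_rot: [[-0.051, -0.999, 0.007], [-0.999, 0.051, -0.003], [0.002, -0.007, -1.0]]
wrist_force: [0.6, -0.3, -1.4]
grip_width: 0.539
```

Carton is gripped (0.54 ≈ 50 mm). I'm carrying it over towards its pad and stopping short so the pad stays visible.

```bash
python3 -m inch '[[-20,2,-15,0,0],[-30,3.5,0,0,0],[-33,3.5,0,0,0],[-33,3.5,0,0,0],[-33,4,0,0,0],[-33,4,0,0,0],[-33,4,0,0,0],[-33,4,0,0,0]]'
python3 -m inch '[[-33,4,0,0,0],[-33,3.5,0,0,0],[-33,3.5,0,0,0],[-33,3.5,0,0,0],[-33,3.5,0,0,0],[-33,3.5,0,0,0],[-25,3,0,0,0],[-21,3,0,-0.05,0]]'
python3 -m inch '[[0,0,0,0,0],[0,0,0,0,0],[0,0,0,0,0],[0,0,0,0,0],[0,0,0,0,0],[0,0,0,0,0],[0,0,0,0,0],[0,0,0,0,0]]'
python3 - <<'E'
from h import *
im,d=robot.get_image('wrist');k=robot.get_calibration('wrist');cv2.imwrite('pics/w10.png',im[:,:,::-1])
print(robot.read_state()['tcp_pos'])
for n in('clay_carton','carton_pad','bar_pad','loop_tool'):
  for r in robot.masks_of('wrist',n)[:2]:
    p=cloud('wrist',d,r['region'],k)
    v,u=np.nonzero(r['region'])
    print(n,r['conf'],np.array(r['xy'])*[640,480],rect(p),np.percentile(p[:,2],[2,50,98]),rect(ray('wrist',np.c_[u,v],.006,k)))
    if 'pad' in n:print(dark('wrist',im,r['region'],.006,k))
E
```

```text
clock: 21.58
tcp_pos: [0.5567, -0.0554, 0.0962]
eef_rot: [[-0.051, -0.999, -0.002], [-0.999, 0.051, 0.0], [-0.0, 0.002, -1.0]]
wrist_force: [0.7, -0.2, -2.1]
grip_width: 0.54
clock: 22.25
tcp_pos: [0.5413, 0.1913, 0.0962]
eef_rot: [[0.003, -1.0, -0.002], [-1.0, -0.003, 0.001], [-0.001, 0.002, -1.0]]
wrist_force: [0.2, -0.3, -2.2]
grip_width: 0.544
clock: 22.92
tcp_pos: [0.543, 0.1875, 0.0972]
eef_rot: [[-0.002, -1.0, 0.0], [-1.0, 0.002, 0.0], [-0.0, -0.0, -1.0]]
wrist_force: [-0.5, -0.2, -1.5]
grip_width: 0.535
[0.5429623  0.18763291 0.09716838]
clay_carton 0.75 [324.288 271.488] (array([486.2, 198.7,  88.4, 243.3]), -8.9) [0.12631606 0.13195721 0.14152255] (array([484.1, 187.9,  92. , 223.8]), 0.5)
clay_carton 0.46 [590.08  338.688] (array([495.9,  50.4,  59.4, 233.2]), 57.0) [0.00852469 0.03879185 0.22095787] (array([422. , -64.5,  39.9, 116. ]), 24.2)
carton_pad 0.67 [163.904 224.112] (array([547.8, 320.4,  79.2, 136.7]), -0.5) [0.00369941 0.00578438 0.00721639] (array([548.3, 317.4,  76.3, 135.8]), -0.6)
((array([543. , 318.7,  50.3, 120.4]), -0.6), array([546.2, 318.7]))
carton_pad 0.17 [322.88  151.008] (array([623.2, 183.3,  16.4,  57.7]), -13.9) [-0.00056787  0.00911589  0.01217962] (array([623. , 183.3,  16.4,  58.2]), -13.7)Traceback (most recent call last):
  File "<stdin>", line 9, in <module>
  File "h.py", line 20, in dark
    n,l,st,_=cv2.connectedComponentsWithStats(m);i=1+np.argmax(st[1:,4])
                                                     ~~~~~~~~~^^^^^^^^^^
    return _wrapfunc(a, 'argmax', axis=axis, out=out, **kwds)
    return bound(*args, **kwds)
ValueError: attempt to get argmax of an empty sequence
```

View pics/w10.png

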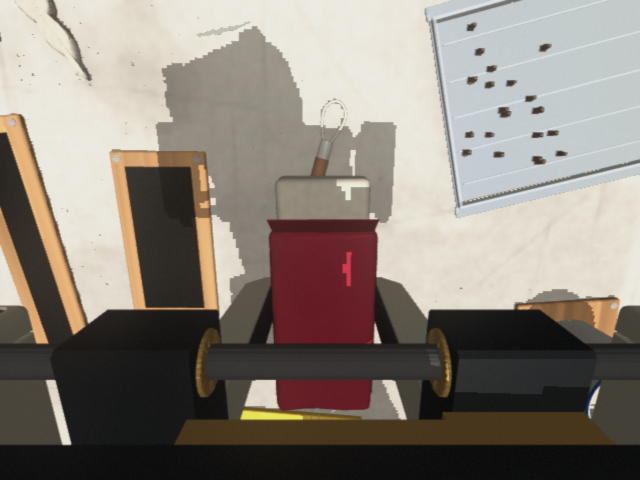

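Pad outline is clear at columns 125–205, rows 163–308. The carton is held straight and centred. Moving over the pad and lowering most of the way.

```bash
python3 -m inch '[[-25,0,0,0,0],[-30,0,0,0,0],[-30,0,0,0,0],[-28,0,0,0.007,0],[-18.5,0,0,0,0],[0,0,25,0,0],[0,0,25,0,0],[0,0,22,0,0]]'
python3 -m inch '[[0,0,0,0,0],[0,0,0,0,0],[0,0,0,0,0],[0,0,0,0,0],[0,0,0,0,0],[0,0,0,0,0],[0,0,0,0,0],[0,0,0,0,0]]'
python3 - <<'E'
from h import *
im,d=robot.get_image('wrist');k=robot.get_calibration('wrist')
print(robot.read_state()['tcp_pos'])
cv2.imwrite('pics/w11.png',im[:,:,::-1])
E
```

```text
clock: 23.73
tcp_pos: [0.5428, 0.3202, 0.0241]
eef_rot: [[-0.007, -1.0, 0.0], [-1.0, 0.007, 0.0], [-0.0, -0.0, -1.0]]
wrist_force: [0.5, 0.1, -2.1]
grip_width: 0.541
clock: 24.4
tcp_pos: [0.5434, 0.3196, 0.0256]
eef_rot: [[-0.008, -1.0, 0.001], [-1.0, 0.008, 0.001], [-0.001, -0.001, -1.0]]
wrist_force: [1.0, 0.5, -2.3]
grip_width: 0.539
[0.54326821 0.31951508 0.02548345]
```

View pics/w11.png

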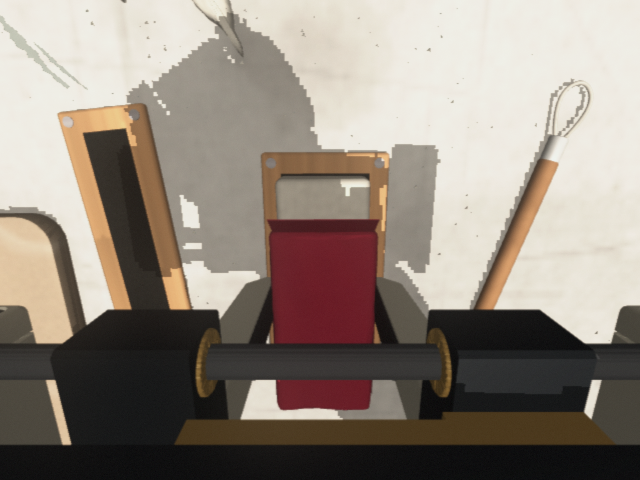

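```bash
python3 -m inch '[[0.8,0,10,0,0],[0,0,10,0,0],[0,0,8,0,0],[0,0,3,0,0],[0,0,0,0,0],[0,0,0,0,0],[0,0,0,0,0],[0,0,0,0,0]]'
```

```text
clock: 25.12
tcp_pos: [0.543, 0.3186, -0.0064]
eef_rot: [[-0.008, -1.0, -0.0], [-1.0, 0.008, -0.0], [0.0, 0.0, -1.0]]
wrist_force: [-0.6, -0.2, -2.2]
grip_width: 0.542
```

```bash
python3 -m inch '[[0,0,1,0,0],[0,0,0,0,0],[0,0,0,0,1],[0,0,0,0,1],[0,0,0,0,1],[0,0,0,0,1],[0,0,0,0,1],[0,0,0,0,1]]'
python3 -m inch '[[0,0,-5,0,1],[0,0,-20,0,1],[0,0,-40,0,1],[0,0,-40,0,1],[0,0,-40,0,1],[0,20,-30,0,1],[0,20,-30,0,1],[0,0,0,0,1]]'
python3 - <<'E'
from h import *
im,d=robot.get_image('wrist');k=robot.get_calibration('wrist');cv2.imwrite('pics/w12.png',im[:,:,::-1])
print(robot.read_state()['tcp_pos'])
for n in('clay_carton','carton_pad','bar_pad','loop_tool'):
  for r in robot.masks_of('wrist',n)[:2]:
    p=cloud('wrist',d,r['region'],k)
    v,u=np.nonzero(r['region'])
    print(n,round(r['conf'],2),np.array(r['xy'])*[640,480],np.percentile(p[:,2],[2,50,98]).round(3),rect(ray('wrist',np.c_[u,v],.029 if 'carton'==n[5:] else .006,k)))
    if 'bar' in n:print(dark('wrist',im,r['region'],.006,k))
E
```

```text
clock: 25.78
tcp_pos: [0.5433, 0.3187, -0.0068]
eef_rot: [[-0.008, -1.0, 0.0], [-1.0, 0.008, 0.0], [-0.0, -0.0, -1.0]]
wrist_force: [-0.3, 1.0, 0.2]
grip_width: 0.92
clock: 26.45
tcp_pos: [0.5027, 0.3225, 0.2056]
eef_rot: [[-0.005, -1.0, 0.008], [-1.0, 0.005, 0.009], [-0.009, -0.008, -1.0]]
wrist_force: [-0.5, 0.5, -0.1]
grip_width: 1.002
[0.50327936 0.32117481 0.20257201]
clay_carton 0.84 [328.192 177.12 ] [0.009 0.025 0.033] (array([545.6, 317. ,  51.5, 118.7]), -0.1)
clay_carton 0.52 [352.32  162.096] [0.001 0.003 0.004] (array([545.5, 316.4,  69.2, 134. ]), -0.4)
carton_pad 0.55 [302.912 172.608] [-0.001  0.003  0.011] (array([543.3, 316.9,  75.2, 144.9]), -0.7)
bar_pad 0.74 [225.088 178.08 ] [0.    0.002 0.004] (array([535. , 429.9,  50.6, 213.4]), 5.3)
((array([534.7, 431.5,  24.2, 188. ]), 5.2), array([542.4, 432.3]))
loop_tool 0.65 [433.472 162.576] [-0.003  0.007  0.009] (array([553.6, 204.1,  15.2, 183.3]), -14.8)
```

View pics/w12.png

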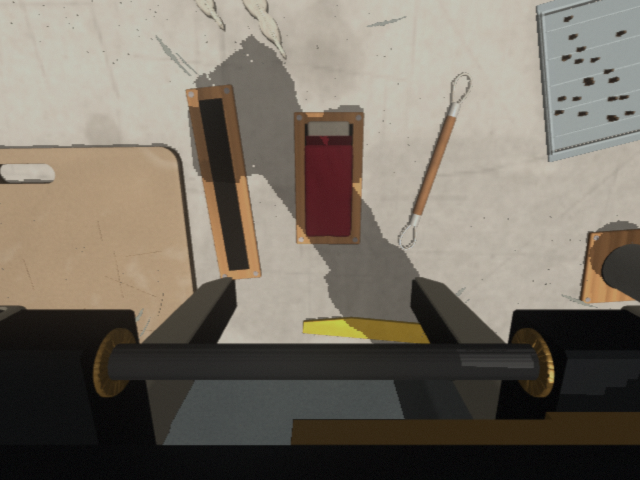

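Carton lies on its outline, centre (545.6,317.0) against the pad's (543.3,316.9), angles within 0.6°. Bar pad at (225,180), loop tool at (435,160). Next is the bar.

```bash
python3 -m inch '[[25,-1.6,0,0,1],[37,-1.6,0,0,1],[37,-1.6,0,0,1],[37,-1.6,0,0,1],[37,-1.6,0,0,1],[37,-1.6,0,0,1],[37,-1.6,0,0,1],[37,-1.6,0,0,1]]'
python3 -m inch '[[37,-1.6,0,0,1],[37,-1.6,0,0,1],[37,-1.6,0,0,1],[37,-1.6,0,0,1],[37,-1.6,0,0,1],[37,-1.6,0,0,1],[37,-1.6,0,0,1],[37,-1.6,0,0,1]]'
python3 -m inch '[[37,-1.6,0,0,1],[37,-1.6,0,0,1],[37,-1.6,0,0,1],[37,-1.6,0,0,1],[13,-1,0,0,1],[0,0,0,0.05,1],[0,0,0,0,1],[0,0,0,0,1]]'
python3 -m inch '[[0,0,0,0,1],[0,0,0,0,1],[0,0,0,0,1],[0,0,0,0,1],[0,0,0,0,1],[0,0,0,0,1],[0,0,0,0,1],[0,0,0,0,1]]'
python3 - <<'E'
from h import *
im,d=robot.get_image('wrist');k=robot.get_calibration('wrist');cv2.imwrite('pics/w13.png',im[:,:,::-1])
print(robot.read_state()['tcp_pos'])
for n in('acrylic_bar',):
  for r in robot.masks_of('wrist',n)[:2]:
    p=cloud('wrist',d,r['region'],k)
    v,u=np.nonzero(r['region'])
    print(n,round(r['conf'],2),np.array(r['xy'])*[640,480],np.percentile(p[:,2],[2,50,98]).round(3),rect(p),rect(ray('wrist',np.c_[u,v],.012,k)))
E
```

```text
clock: 27.37
tcp_pos: [0.513, 0.0324, 0.1965]
eef_rot: [[-0.009, -1.0, -0.003], [-1.0, 0.009, -0.001], [0.001, 0.003, -1.0]]
wrist_force: [1.2, -0.1, -0.5]
grip_width: 1.003
clock: 28.03
tcp_pos: [0.523, -0.2635, 0.1961]
eef_rot: [[-0.009, -1.0, -0.003], [-1.0, 0.009, 0.001], [-0.001, 0.003, -1.0]]
wrist_force: [-0.1, 0.3, -0.6]
grip_width: 1.0
clock: 28.7
tcp_pos: [0.5296, -0.422, 0.1959]
eef_rot: [[-0.057, -0.998, -0.003], [-0.998, 0.057, 0.002], [-0.002, 0.003, -1.0]]
wrist_force: [-0.1, 1.1, -0.5]
grip_width: 1.001
clock: 29.37
tcp_pos: [0.5301, -0.4223, 0.1982]
eef_rot: [[-0.058, -0.998, 0.0], [-0.998, 0.058, -0.0], [0.0, -0.0, -1.0]]
wrist_force: [0.4, -0.1, 0.4]
grip_width: 1.0
[ 0.53011511 -0.42229629  0.19815453]
acrylic_bar 0.6 [317.312 166.704] [0.01  0.012 0.013] (array([ 573.2, -422.5,   23.3,  189.1]), -3.0) (array([ 573.4, -422.5,   23.2,  188.4]), -3.0)
acrylic_bar 0.21 [ 12.672 302.4  ] [0.006 0.017 0.298] (array([ 503.9, -195.5,   36. ,  325.7]), -71.9) (array([457.6, -50.7,  27.3,  34.7]), 84.0)
```

```bash
python3 -m inch '[[-1,-21.5,30,0,0.6],[-1.3,-21.6,30,-0.005,0.6],[0,0,40,0,0.6],[0,0,40,0,0.6],[0,0,40,0,0.6],[0,0,14,0,0.6],[0,0,8,0,0.6],[0,0,0,0,0.6]]' 20
python3 -m inch '[[0,0,6,0,0.6],[0,0,4,0,0.6],[0,0,0,0,0.6],[0,0,0,0,0],[0,0,0,0,0],[0,0,0,0,0],[0,0,0,0,0],[0,0,0,0,0]]'
python3 -m inch '[[0,0,0,0,0],[0,0,0,0,0],[0,0,0,0,0],[0,0,0,0,0],[0,0,0,0,0],[0,0,0,0,0],[0,0,0,0,0],[0,0,0,0,0]]'
```

```text
clock: 30.13
tcp_pos: [0.5729, -0.4223, -0.0049]
eef_rot: [[-0.053, -0.999, -0.001], [-0.999, 0.053, 0.001], [-0.001, 0.002, -1.0]]
wrist_force: [-0.2, -0.1, 1.3]
grip_width: 0.599
clock: 30.8
tcp_pos: [0.5734, -0.4225, -0.0136]
eef_rot: [[-0.053, -0.999, 0.0], [-0.999, 0.053, -0.0], [0.0, -0.0, -1.0]]
wrist_force: [-0.2, 0.0, -0.5]
grip_width: 0.29
clock: 31.47
tcp_pos: [0.5733, -0.4225, -0.0138]
eef_rot: [[-0.053, -0.999, 0.0], [-0.999, 0.053, -0.0], [0.0, -0.0, -1.0]]
wrist_force: [-0.8, 0.1, 2.8]
grip_width: 0.254
```

```bash
python3 -m inch '[[0,0,-5,0,0],[0,0,-20,0,0],[0,0,-40,0,0],[0,0,-40,0,0],[0,0,-19,0,0],[-20,2,0,0,0],[-36,3.8,0,0,0],[-36,3.8,0,0,0]]'
python3 -m inch '[[-36,3.8,0,0,0],[-36,3.8,0,0,0],[-36,3.8,0,0,0],[-36,3.8,0,0,0],[-36,3.8,0,0,0],[-36,3.8,0,0,0],[-36,3.8,0,0,0],[-36,3.8,0,0,0]]'
python3 -m inch '[[-36,3.8,0,0,0],[-36,3.8,0,0,0],[-36,3.8,0,0,0],[-36,3.8,0,0,0],[-36,3.8,0,0,0],[-36,3.8,0,0,0],[-36,3.8,0,0,0],[-36,3.8,0,0,0]]'
python3 -m inch '[[-36,3.8,0,0,0],[-15,2,0,0,0],[0,0,0,-0.075,0],[0,0,0,-0.074,0],[0,0,0,0,0],[0,0,0,0,0],[0,0,0,0,0],[0,0,0,0,0]]'
python3 - <<'E'
from h import *
im,d=robot.get_image('wrist');k=robot.get_calibration('wrist');cv2.imwrite('pics/w14.png',im[:,:,::-1])
print(robot.read_state()['tcp_pos'])
for n in('acrylic_bar','bar_pad'):
  for r in robot.masks_of('wrist',n)[:2]:
    p=cloud('wrist',d,r['region'],k)
    v,u=np.nonzero(r['region'])
    print(n,round(r['conf'],2),np.array(r['xy'])*[640,480],np.percentile(p[:,2],[2,50,98]).round(3),rect(p),rect(ray('wrist',np.c_[u,v],.006,k)))
    if 'pad' in n:print(dark('wrist',im,r['region'],.006,k))
E
```

```text
clock: 32.13
tcp_pos: [0.5677, -0.3308, 0.1104]
eef_rot: [[-0.057, -0.998, 0.001], [-0.998, 0.057, -0.001], [0.001, -0.001, -1.0]]
wrist_force: [0.7, 0.5, -0.9]
grip_width: 0.256
clock: 32.8
tcp_pos: [0.553, -0.0391, 0.1101]
eef_rot: [[-0.053, -0.999, -0.0], [-0.999, 0.053, 0.0], [-0.0, 0.0, -1.0]]
wrist_force: [0.9, 0.1, -0.9]
grip_width: 0.253
clock: 33.47
tcp_pos: [0.5378, 0.2501, 0.1101]
eef_rot: [[-0.053, -0.999, -0.0], [-0.999, 0.053, -0.0], [0.0, 0.0, -1.0]]
wrist_force: [0.9, -0.7, -0.0]
grip_width: 0.254
clock: 34.13
tcp_pos: [0.5355, 0.2989, 0.1101]
eef_rot: [[0.094, -0.996, -0.0], [-0.996, -0.094, -0.0], [0.0, 0.0, -1.0]]
wrist_force: [-0.3, 0.0, -0.8]
grip_width: 0.26
[0.53549741 0.29900529 0.11012359]
acrylic_bar 0.7 [322.816 229.584] [0.04  0.136 0.137] (array([495.8, 295.3,  46.6, 304.4]), 5.5) (array([494.2, 295.1,  45.9, 305.3]), 5.5)
acrylic_bar 0.57 [266.496 194.304] [0.004 0.006 0.007] (array([542. , 321.7,  73.2, 145.9]), -2.9) (array([542.4, 320.4,  72.8, 144.2]), -1.8)
bar_pad 0.88 [164.992 195.984] [0.004 0.006 0.007] (array([545. , 436.5,  53.1, 194.6]), 5.2) (array([544.7, 434.2,  50.6, 193.3]), 5.3)
((array([541.1, 435.3,  23.8, 174.1]), 5.3), array([548.6, 436.1]))
```

```bash
python3 -m inch '[[-25,-2,0,0,0],[-30,-2.5,0,0,0],[-30,-2.5,0,0,0],[-30,-2.5,0,0,0],[-19.6,-1.2,0,0,0],[0,0,30,0,0],[0,0,30,0,0],[0,0,25,0,0]]'
python3 -m inch '[[0,0,0,0,0],[0,0,0,0,0],[0,0,0,0,0],[0,0,0,0,0],[0,0,0,0,0],[0,0,0,0,0],[0,0,0,0,0],[0,0,0,0,0]]'
python3 - <<'E'
from h import *
im,d=robot.get_image('wrist');k=robot.get_calibration('wrist');cv2.imwrite('pics/w15.png',im[:,:,::-1])
print(robot.read_state()['tcp_pos'])
P=np.full((480,640,3),np.nan);v,u=np.nonzero(d>0);P[v,u]=cloud('wrist',d,np.ones(d.shape,bool),k)
# profiles across y at several x using depth: bar top ~.05, pad top ~.006
for x in(.57,.59,.61,.62):
    for lo,hi,nm in((.035,.055,'bar'),(.0035,.010,'pad')):
        q=P[(abs(P[...,0]-x)<.004)&(P[...,2]>lo)&(P[...,2]<hi)&(abs(P[...,1]-.436)<.035)]
        if len(q):print(x,nm,len(q),(np.r_[np.percentile(q[:,1],[1,99]),np.median(q[:,2])]*1000).round(1))
q=P[(P[...,2]>.035)&(P[...,2]<.055)&(abs(P[...,1]-.436)<.03)];print('bar far x',np.percentile(q[:,0],99.5))
q=P[(P[...,2]>.0035)&(P[...,2]<.01)&(abs(P[...,1]-.443)<.02)];print('pad far x',np.percentile(q[:,0],99.5))
E
```

```text
clock: 34.95
tcp_pos: [0.5325, 0.435, 0.0236]
eef_rot: [[0.096, -0.995, -0.001], [-0.995, -0.096, -0.0], [0.0, 0.001, -1.0]]
wrist_force: [1.0, -0.5, -0.6]
grip_width: 0.256
clock: 35.62
tcp_pos: [0.5334, 0.4347, 0.0258]
eef_rot: [[0.096, -0.995, 0.001], [-0.995, -0.096, 0.001], [-0.001, -0.001, -1.0]]
wrist_force: [0.2, -0.6, -0.5]
grip_width: 0.256
[0.53327501 0.4346778  0.02554714]
0.57 bar 820 [426.8 450.1  51.1]
0.57 pad 401 [413.  462.4   5.4]
0.59 bar 910 [428.6 452.   51.1]
0.59 pad 438 [414.9 464.3   5.4]
0.61 bar 1019 [430.5 454.   51.1]
0.61 pad 468 [416.8 466.1   5.6]
0.62 bar 1073 [431.4 454.9  51.2]
0.62 pad 499 [417.7 467.3   5.4]
bar far x 0.6269801992664713
pad far x 0.6417401096282317
```

View pics/w15.png

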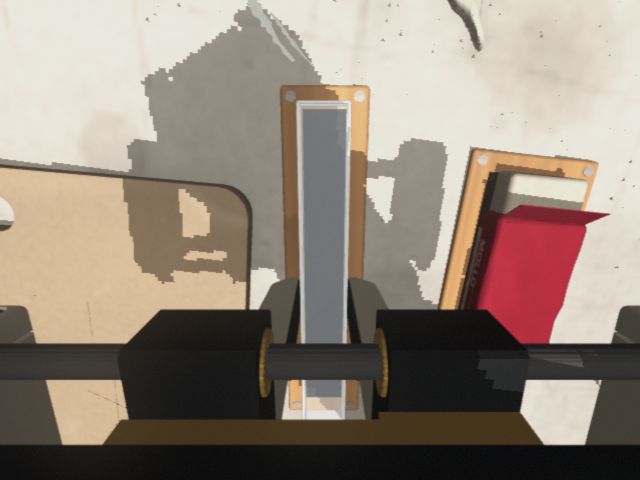

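Bar hangs over the outline: its centre is 0.7 mm off in y and 0.5 mm in x, and parallel. Setting it down.

```bash
python3 -m inch '[[0.6,0,10,0,0],[0,0,10,0,0],[0,0,8,0,0],[0,0,4,0,0],[0,0,1,0,0],[0,0,0,0,0],[0,0,0,0,0],[0,0,0,0,0]]'
python3 -m inch '[[0,0,0,0,0.5],[0,0,0,0,0.5],[0,0,0,0,0.5],[0,0,0,0,0.5],[0,0,0,0,0.5],[0,0,0,0,0.5],[0,0,0,0,0.5],[0,0,-5,0,0.5]]'
python3 -m inch '[[0,0,-20,0,0.5],[0,0,-40,0,1],[0,0,-40,0,1],[0,0,-40,0,1],[0,15,-40,0,1],[0,15,-20,0,1],[0,10,0,0,1],[0,0,0,0,1]]'
python3 -m inch '[[30,0,0,0.1,1],[30,0,0,0.1,1],[30,0,0,0.1,1],[30,0,0,0.056,1],[0,0,0,0,1],[0,0,0,0,1],[0,0,0,0,1],[0,0,0,0,1]]'
python3 - <<'E'
from h import *
im,d=robot.get_image('wrist');k=robot.get_calibration('wrist');cv2.imwrite('pics/w16.png',im[:,:,::-1])
print(robot.read_state()['tcp_pos'])
for n in('acrylic_bar','bar_pad','loop_tool','clay_carton','carton_pad'):
  for r in robot.masks_of('wrist',n)[:2]:
    p=cloud('wrist',d,r['region'],k)
    v,u=np.nonzero(r['region'])
    print(n,round(r['conf'],2),np.array(r['xy'])*[640,480],np.percentile(p[:,2],[2,50,98]).round(3),rect(p),rect(ray('wrist',np.c_[u,v],.006,k)))
E
```

```text
clock: 36.33
tcp_pos: [0.5323, 0.4333, -0.008]
eef_rot: [[0.096, -0.995, -0.002], [-0.995, -0.096, -0.002], [0.001, 0.002, -1.0]]
wrist_force: [-3.2, -1.7, 5.2]
grip_width: 0.254
clock: 37.0
tcp_pos: [0.5325, 0.4334, -0.0038]
eef_rot: [[0.096, -0.995, -0.002], [-0.995, -0.096, -0.001], [0.001, 0.002, -1.0]]
wrist_force: [-0.9, 0.6, 0.5]
grip_width: 0.5
clock: 37.67
tcp_pos: [0.4922, 0.4317, 0.1992]
eef_rot: [[0.098, -0.995, 0.002], [-0.995, -0.098, 0.004], [-0.004, -0.002, -1.0]]
wrist_force: [-0.6, -0.5, -1.4]
grip_width: 0.95
clock: 38.33
tcp_pos: [0.4872, 0.3127, 0.1956]
eef_rot: [[-0.255, -0.967, -0.001], [-0.967, 0.255, 0.001], [-0.001, 0.001, -1.0]]
wrist_force: [0.1, 0.2, -0.5]
grip_width: 0.997
[0.48711925 0.31277734 0.19563223]
acrylic_bar 0.6 [202.624 197.808] [0.008 0.017 0.019] (array([536.6, 406.4,  89. , 188.9]), 10.2) (array([531.4, 435.5,  29.3, 195. ]), 5.2)
loop_tool 0.75 [408.384 116.304] [0.005 0.01  0.012] (array([557.3, 203.1,  18.4, 195.7]), -15.8) (array([557.3, 202.9,  18.1, 195.1]), -15.8)
clay_carton 0.68 [301.312 166.32 ] [0.023 0.028 0.037] (array([543.5, 320.3,  54.2, 127.6]), -0.6) (array([543.5, 320.2,  54. , 127.3]), -0.7)
carton_pad 0.88 [326.208 151.392] [0.004 0.006 0.008] (array([542.1, 318.5,  76.8, 148.3]), -0.5) (array([542.6, 318.2,  75.8, 145.5]), -0.5)
carton_pad 0.53 [409.728 116.688] [-0.001  0.009  0.012] (array([558. , 202.9,  20.5, 199. ]), -15.4) (array([557.8, 203.3,  19.2, 195.9]), -15.7)
```

```bash
python3 -m inch '[[24.5,-14.2,0,0.016,1],[24.5,-14.2,0,0,0.5],[24.5,-14.2,0,0,0.5],[24.3,-14.2,0,0,0.5],[0,0,30,0,0.5],[0,0,0,0,0.5],[0,0,0,0,0.5],[0,0,0,0,0.5]]'
python3 -m inch '[[0,0,0,0,0.5],[0,0,0,0,0.5],[0,0,0,0,0.5],[0,0,0,0,0.5],[0,0,0,0,0.5],[0,0,0,0,0.5],[0,0,0,0,0.5],[0,0,0,0,0.5]]'
python3 - <<'E'
from h import *
im,d=robot.get_image('wrist');k=robot.get_calibration('wrist')
s=robot.read_state();print(s['tcp_pos'],s['eef_rot'])
for n in('loop_tool',):
  for r in robot.masks_of('wrist',n)[:2]:
    p=cloud('wrist',d,r['region'],k)
    v,u=np.nonzero(r['region'])
    print(n,round(r['conf'],2),np.array(r['xy'])*[640,480],np.percentile(p[:,2],[2,50,98]).round(3),rect(p),rect(ray('wrist',np.c_[u,v],.006,k)))
    brown=r['region']&(im[...,0].astype(int)-im[...,2]>40);v,u=np.nonzero(brown);print('handle',rect(ray('wrist',np.c_[u,v],.009,k)))
E
```

```text
clock: 39.3
tcp_pos: [0.5156, 0.2033, 0.1666]
eef_rot: [[-0.27, -0.963, 0.0], [-0.963, 0.27, 0.001], [-0.001, 0.0, -1.0]]
wrist_force: [-0.2, 0.1, -0.5]
grip_width: 0.545
clock: 39.97
tcp_pos: [0.5157, 0.2016, 0.1661]
eef_rot: [[-0.273, -0.962, -0.0], [-0.962, 0.273, 0.0], [-0.0, 0.0, -1.0]]
wrist_force: [0.9, 0.1, 0.1]
grip_width: 0.504
[0.51570103 0.20157186 0.16610807] [[-2.72719089e-01 -9.62093703e-01 -7.16615491e-05]
 [-9.62093705e-01  2.72719090e-01  9.32856549e-07]
 [ 1.86459770e-05  6.91995331e-05 -9.99999997e-01]]
```

```bash
cat > lt.py <<'E'
from h import *
im,d=robot.get_image('wrist');k=robot.get_calibration('wrist')
P=np.full((480,640,3),np.nan);v,u=np.nonzero(d>0);P[v,u]=cloud('wrist',d,np.ones(d.shape,bool),k)
i=im.astype(int)
m=(i[...,0]-i[...,2]>35)&(P[...,2]>.003)&(P[...,2]<.02)&(abs(P[...,0]-.555)<.1)&(abs(P[...,1]-.203)<.06)
n,l,st,c=cv2.connectedComponentsWithStats(m.astype(np.uint8));j=1+np.argmax(st[1:,4])
print(st[j],rect(P[l==j]),np.percentile(P[l==j][:,2],[5,50,95]).round(4));s=robot.read_state();print(s['tcp_pos'])
E
python3 lt.py
```

```text
[305 126  11 111 941] (array([557.9, 203.3,   9.6, 108. ]), -16.2) [0.0083 0.0101 0.0116]
[0.51572555 0.20156711 0.16607298]
```

```bash
python3 -m inch '[[-6.5,-20,20,0,0.5],[-6.5,-20,20,0.003,0.5],[0,0,40,0,0.5],[0,0,40,0,0.5],[0,0,36,0,0.5],[0,0,14,0,0.5],[0,0,6,0,0.5],[0,0,3,0,0.5]]' 20
python3 -m inch '[[0,0,1,0,0.5],[0,0,0,0,0],[0,0,0,0,0],[0,0,0,0,0],[0,0,0,0,0],[0,0,0,0,0],[0,0,0,0,0],[0,0,0,0,0]]'
python3 -m inch '[[0,0,0,0,0],[0,0,0,0,0],[0,0,0,0,0],[0,0,-4,0,0],[0,0,-20,0,0],[0,0,-40,0,0],[0,0,-40,0,0],[0,0,-20,0,0]]'
```

```text
clock: 40.78
tcp_pos: [0.5574, 0.203, -0.014]
eef_rot: [[-0.276, -0.961, -0.001], [-0.961, 0.276, -0.001], [0.001, 0.001, -1.0]]
wrist_force: [0.8, 0.4, 0.7]
grip_width: 0.499
clock: 41.45
tcp_pos: [0.558, 0.2033, -0.0135]
eef_rot: [[-0.275, -0.961, 0.0], [-0.961, 0.275, 0.0], [-0.0, -0.0, -1.0]]
wrist_force: [-0.3, 0.7, 3.3]
grip_width: 0.118
clock: 42.12
tcp_pos: [0.56, 0.2037, 0.1143]
eef_rot: [[-0.276, -0.961, 0.006], [-0.961, 0.276, 0.002], [-0.004, -0.005, -1.0]]
wrist_force: [1.0, 0.1, -0.2]
grip_width: 0.116
```

```bash
python3 -m inch '[[0,0,0,-0.1,0],[0,0,0,-0.1,0],[0,0,0,-0.1,0],[0,0,0,-0.1,0],[28,4,0,0,0],[35,5,0,0,0],[35,5,0,0,0],[35,5,0,0,0]]'
python3 -m inch '[[35,5,0,0,0],[35,5,0,0,0],[35,5,0,0,0],[30,4,0,0,0],[12,2,0,0,0],[0,0,0,0,0],[0,0,0,0,0],[0,0,0,0,0]]'
python3 -m inch '[[0,0,0,0,0],[0,0,0,0,0],[0,0,0,0,0],[0,0,0,0,0],[0,0,0,0,0],[0,0,0,0,0],[0,0,0,0,0],[0,0,0,0,0]]'
python3 - <<'E'
from h import *
im,d=robot.get_image('wrist');k=robot.get_calibration('wrist');cv2.imwrite('pics/w17.png',im[:,:,::-1])
s=robot.read_state();print(s['tcp_pos'])
P=np.full((480,640,3),np.nan);v,u=np.nonzero(d>0);P[v,u]=cloud('wrist',d,np.ones(d.shape,bool),k)
i=im.astype(int);t=s['tcp_pos'];R=s['eef_rot']
L=(P-t)@R   # tool frame
m=(abs(L[...,0])<.015)&(L[...,2]<.0)&(L[...,2]>-.06)&(L[...,1]<-.02)&(L[...,1]>-.13)
q=L[m]*1000;print(len(q))
for a in range(-110,-20,10):
    w=q[abs(q[:,1]-a)<5]
    if len(w)>5:print(a,len(w),np.percentile(w[:,0],[2,50,98]).round(1),np.percentile(w[:,2],[50]).round(1),w[:,1].min().round(1))
for r in robot.masks_of('wrist','loop_pad')[:2]:
    v,u=np.nonzero(r['region']);print(round(r['conf'],2),np.array(r['xy'])*[640,480],rect(ray('wrist',np.c_[u,v],.006,k)),dark('wrist',im,r['region'],.006,k))
E
```

```text
clock: 42.78
tcp_pos: [0.5545, 0.0676, 0.1098]
eef_rot: [[0.121, -0.993, -0.0], [-0.993, -0.121, -0.0], [0.0, 0.001, -1.0]]
wrist_force: [1.4, -0.1, -0.8]
grip_width: 0.116
clock: 43.45
tcp_pos: [0.552, -0.0763, 0.1099]
eef_rot: [[0.124, -0.992, -0.0], [-0.992, -0.124, 0.002], [-0.002, -0.0, -1.0]]
wrist_force: [-0.1, -0.0, -0.4]
grip_width: 0.116
clock: 44.12
tcp_pos: [0.5518, -0.0796, 0.1101]
eef_rot: [[0.12, -0.993, 0.0], [-0.993, -0.12, 0.0], [-0.0, -0.0, -1.0]]
wrist_force: [-0.1, 0.3, -0.2]
grip_width: 0.111
[ 0.55181112 -0.07959336  0.11011883]
2918
-100 121 [-5.5 -0.3  5.3] [-19.5] -97.8
-90 254 [-9.4  3.7  9.1] [-19.5] -95.0
-80 225 [-9.4 -5.5  8.8] [-19.6] -85.0
-70 306 [-6.4 -0.4  6.1] [-20.1] -74.9
-60 456 [-5.1 -0.4  4.3] [-22.9] -64.9
-50 465 [-5.2 -0.4  4.9] [-23.3] -55.0
-40 447 [-5.3 -0.4  4.9] [-23.3] -44.9
-30 434 [-5.4 -0.2  5. ] [-23.3] -35.0
0.63 [455.488 209.616] (array([ 575.3, -190.2,   47.4,  172.7]), 7.1) ((array([ 572.4, -193.3,   16.6,  151.8]), 8.3), array([ 581.3, -190.5]))
```

```bash
python3 -m inch '[[28,3.6,0,0,0],[28,3.6,0,0,0],[28,3.6,0,0,0],[28.8,3.6,0,0,0],[0,0,30,0,0],[0,0,30,0,0],[0,0,25,0,0],[0,0,0,0,0]]'
python3 -m inch '[[0,0,0,0,0],[0,0,0,0,0],[0,0,0,0,0],[0,0,0,0,0],[0,0,0,0,0],[0,0,0,0,0],[0,0,0,0,0],[0,0,0,0,0]]'
python3 - <<'E'
from h import *
im,d=robot.get_image('wrist');k=robot.get_calibration('wrist');cv2.imwrite('pics/w18.png',im[:,:,::-1])
print(robot.read_state()['tcp_pos'])
P=np.full((480,640,3),np.nan);v,u=np.nonzero(d>0);P[v,u]=cloud('wrist',d,np.ones(d.shape,bool),k)
for x in(.575,.59,.605,.62,.64):
    for lo,hi,nm in((.038,.06,'tool'),(.0035,.010,'pad')):
        q=P[(abs(P[...,0]-x)<.003)&(P[...,2]>lo)&(P[...,2]<hi)&(abs(P[...,1]+.187)<.035)]
        if len(q):a=np.percentile(q[:,1],[1,99])*1000;print(x,nm,len(q),a.round(1),a.mean().round(1),np.median(q[:,2]).round(4))
q=P[(P[...,2]>.035)&(P[...,2]<.06)&(abs(P[...,1]+.185)<.03)];print('tool far x',np.percentile(q[:,0],99.8))
q=P[(P[...,2]>.0035)&(P[...,2]<.01)&(abs(P[...,1]+.182)<.02)];print('pad far x',np.percentile(q[:,0],99.5))
E
```

```text
clock: 44.88
tcp_pos: [0.547, -0.1921, 0.0204]
eef_rot: [[0.12, -0.993, -0.01], [-0.993, -0.12, 0.003], [-0.005, 0.009, -1.0]]
wrist_force: [-0.8, 0.8, -0.2]
grip_width: 0.116
clock: 45.55
tcp_pos: [0.5512, -0.1933, 0.0254]
eef_rot: [[0.121, -0.993, 0.0], [-0.993, -0.121, -0.0], [0.0, -0.0, -1.0]]
wrist_force: [-0.0, -1.0, -1.4]
grip_width: 0.114
[ 0.55116652 -0.19326724  0.02523843]
0.575 tool 251 [-195.6 -184.7] -190.2 0.0485
0.575 pad 498 [-214.  -168.8] -191.4 0.0056
0.59 tool 265 [-193.7 -183.1] -188.4 0.0487
0.59 pad 527 [-212.1 -166.9] -189.5 0.0056
0.605 tool 283 [-191.7 -181.3] -186.5 0.0483
0.605 pad 581 [-210.2 -164.9] -187.6 0.0056
0.62 tool 179 [-189.6 -178.6] -184.1 0.0453
0.62 pad 733 [-208.4 -163.4] -185.9 0.0057
0.64 tool 145 [-192.  -173.2] -182.6 0.0448
0.64 pad 803 [-205.9 -161.1] -183.5 0.0058
tool far x 0.647755835174214
pad far x 0.6620116940257866
```

```bash
python3 -m inch '[[1.1,0.5,10,0,0],[0,0,10,0,0],[0,0,8,0,0],[0,0,4,0,0],[0,0,0.4,0,0],[0,0,0,0,0],[0,0,0,0,0],[0,0,0,0,0]]'
python3 -m inch '[[0,0,0,0,0.4],[0,0,0,0,0.4],[0,0,0,0,0.4],[0,0,0,0,0.4],[0,0,0,0,0.4],[0,0,0,0,0.4],[0,0,0,0,0.4],[0,0,-5,0,0.4]]'
python3 -m inch '[[0,0,-20,0,0.4],[0,0,-40,0,1],[0,0,-40,0,1],[0,0,-40,0,1],[0,15,-40,0,1],[0,15,-20,0,1],[0,10,0,0,1],[0,0,0,0,1]]'
python3 -m inch '[[0,0,0,0,1],[0,0,0,0,1],[0,0,0,0,1],[0,0,0,0,1],[0,0,0,0,1],[0,0,0,0,1],[0,0,0,0,1],[0,0,0,0,1]]'
python3 - <<'E'
from h import *
im,d=robot.get_image('wrist');k=robot.get_calibration('wrist');cv2.imwrite('pics/w19.png',im[:,:,::-1])
print(robot.read_state()['tcp_pos'])
P=np.full((480,640,3),np.nan);v,u=np.nonzero(d>0);P[v,u]=cloud('wrist',d,np.ones(d.shape,bool),k)
for x in(.46,.48,.505,.52,.54,.56,.58,.6,.62,.64):
    o=[x]
    for lo,hi in((.0125,.022),(.0035,.030)):
        yc=-.193+(x-.551)*.121
        q=P[(abs(P[...,0]-x)<.003)&(P[...,2]>lo)&(P[...,2]<hi)&(abs(P[...,1]-yc)<.03)]
        if len(q)>3:a=np.percentile(q[:,1],[1,99])*1000;o+=[len(q),a.round(1),a.mean().round(1),q[:,2].max().round(4)]
    print(*o)
for n in('water_cup','cup_pad','loop_tool','loop_pad'):
  for r in robot.masks_of('wrist',n)[:2]:
    p=cloud('wrist',d,r['region'],k);v,u=np.nonzero(r['region'])
    print(n,round(r['conf'],2),np.array(r['xy'])*[640,480],rect(ray('wrist',np.c_[u,v],{'w':.079,'c':.006,'l':.01}[n[0]],k)))
E
```

```text
clock: 46.27
tcp_pos: [0.5507, -0.1944, -0.0078]
eef_rot: [[0.121, -0.993, -0.0], [-0.993, -0.121, 0.0], [-0.0, 0.0, -1.0]]
wrist_force: [-0.2, 0.7, -0.8]
grip_width: 0.115
clock: 46.93
tcp_pos: [0.55, -0.1941, -0.0029]
eef_rot: [[0.121, -0.993, -0.002], [-0.993, -0.121, 0.001], [-0.001, 0.002, -1.0]]
wrist_force: [0.7, 0.2, -0.1]
grip_width: 0.396
clock: 47.6
tcp_pos: [0.5097, -0.2002, 0.1983]
eef_rot: [[0.118, -0.993, 0.001], [-0.993, -0.118, -0.001], [0.001, -0.001, -1.0]]
wrist_force: [-0.9, 0.5, -0.2]
grip_width: 0.85
clock: 48.27
tcp_pos: [0.5115, -0.1992, 0.1965]
eef_rot: [[0.121, -0.993, -0.0], [-0.993, -0.121, 0.0], [-0.0, 0.0, -1.0]]
wrist_force: [0.4, -0.8, 0.6]
grip_width: 0.999
[ 0.51144595 -0.19918108  0.19662384]
0.46 8 [-213. -197.] -205.0 0.0139 197 [-228.4 -182.8] -205.6 0.0139
0.48 11 [-208.6 -198. ] -203.3 0.0137 185 [-225.8 -180.8] -203.3 0.0137
0.505 53 [-205.4 -194.9] -200.2 0.0182 212 [-222.5 -178.2] -200.3 0.0182
0.52 54 [-203.5 -193.3] -198.4 0.0179 217 [-220.5 -175.7] -198.1 0.0179
0.54 56 [-201.1 -190.9] -196.0 0.0184 232 [-218.6 -173.4] -196.0 0.0184
0.56 58 [-198.5 -188.6] -193.5 0.018 244 [-215.9 -171.3] -193.6 0.018
0.58 61 [-196.1 -186.2] -191.1 0.0186 249 [-213.3 -169. ] -191.2 0.0186
0.6 64 [-193.6 -183.8] -188.7 0.0183 268 [-211.4 -166. ] -188.7 0.0183
0.62 16 [-191.4 -181.4] -186.4 0.017 268 [-208.7 -164. ] -186.3 0.017
0.64 6 [-193.7 -175.5] -184.6 0.0132 286 [-207. -162.] -184.5 0.0132
water_cup 0.73 [153.472 274.416] (array([448.8, -45.6,  67.9,  95.3]), -63.9)
cup_pad 0.57 [190.08  235.296] (array([442.6, -33.9,  89.6,  90.1]), -85.9)
loop_tool 0.81 [322.496 174.72 ] (array([ 551.3, -194.6,   18.1,  194.6]), 6.6)
loop_pad 0.82 [316.288 162.096] (array([ 551.5, -194.6,   47.1,  219.7]), 7.0)
```

```bash
python3 -m inch '[[38,4,0,0,1],[38,4,0,0,1],[38,4,0,0,1],[38,4,0,0,1],[38,4,0,0,1],[38,4,0,0,1],[38,4,0,0,1],[20,2,0,0,1]]'
python3 -m inch '[[0,0,0,0,1],[0,0,0,0,1],[0,0,0,0,1],[0,0,0,0,1],[0,0,0,0,1],[0,0,0,0,1],[0,0,0,0,1],[0,0,0,0,1]]'
python3 - <<'E'
from h import *
im,d=robot.get_image('top')
H={'water_cup':.079,'clay_carton':.029,'acrylic_bar':.018,'loop_tool':.012,'cup_pad':.006,'carton_pad':.006,'bar_pad':.006,'loop_pad':.006}
for n,z in H.items():
    for r in robot.masks_of('top',n)[:2]:
        v,u=np.nonzero(r['region'])
        print(n,round(r['conf'],2),np.round(np.array(r['xy'])*[640,480]),*rect(ray('top',np.c_[u,v],z)))
a=cv2.resize(im[180:310,110:390],(800,371),interpolation=cv2.INTER_CUBIC)
cv2.imwrite('pics/end.png',a[:,:,::-1])
E
```

```text
clock: 49.18
tcp_pos: [0.5134, -0.4926, 0.1961]
eef_rot: [[0.115, -0.993, -0.002], [-0.993, -0.115, -0.004], [0.003, 0.002, -1.0]]
wrist_force: [-1.2, 0.0, 0.3]
grip_width: 0.998
clock: 49.85
tcp_pos: [0.5164, -0.4862, 0.197]
eef_rot: [[0.121, -0.993, 0.0], [-0.993, -0.121, -0.0], [0.0, -0.0, -1.0]]
wrist_force: [-0.1, -0.3, -0.7]
grip_width: 1.003
water_cup 0.68 [309. 271.] [443.6 -31.4  65.   65.9] -62.2
clay_carton 0.7 [507. 201.] [ 645.4 -566.7   57.1   82.1] -1.8
clay_carton 0.65 [180. 235.] [544.3 320.2  54.1 113.6] 3.2
acrylic_bar 0.92 [137. 242.] [532.1 433.7  26.5 188.5] 5.4
acrylic_bar 0.6 [178. 234.] [546.3 321.2  56.  119.2] 1.6
loop_tool 0.62 [369. 240.] [ 549.9 -192.4   11.1  128. ] 6.5
loop_tool 0.2 [191. 239.] [542.9 317.4  72.1 144.9] -0.4
cup_pad 0.69 [313. 287.] [442.6 -29.1  91.1  92.8] -85.1
carton_pad 0.83 [191. 240.] [544.3 320.5  77.  144.7] 1.0
bar_pad 0.86 [145. 242.] [534.5 433.9  52.1 216.3] 4.2
loop_pad 0.62 [364. 239.] [ 551.9 -192.5   48.2  221.9] 7.3
```

View pics/end.png

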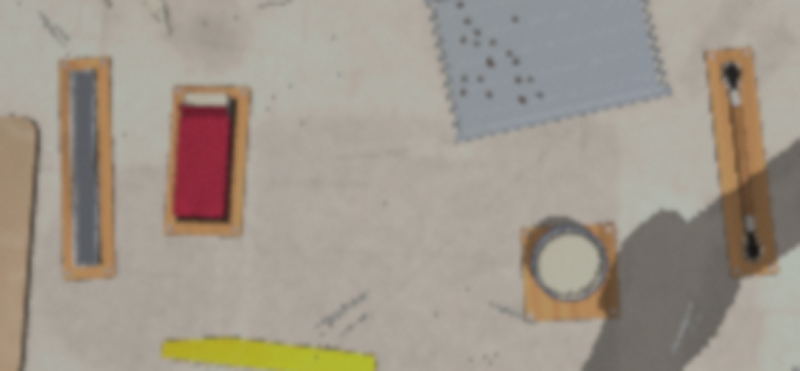

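The final top picture shows all four on their pads: bar (87,168), carton (205,160), cup (570,260) and loop tool (742,160). The centres agree within about 2 mm. Handing in.

```bash
python3 -c "
from rig import robot
print(robot.sign_off())"
```

```text
the job is handed in; nothing more can be done
None
```

All four things are on their pads, placed in the order listed (cup, carton, bar, loop tool), and I handed the job in at about 50 s of the 115 s. The arm was clear of everything. The look-alikes were left alone.

**Last checks (thing against its pad):**

| Thing | Centre offset | Angle difference | Measured by |
|---|---|---|---|
| Cup | about 1 mm from the disc | – | wrist camera, just after release |
| Carton | 2.3 mm or less | 0.6° or less | wrist camera |
| Bar | about 2 mm | about 1° | final top picture |
| Loop tool | under 0.5 mm | 0.4° | wrist camera |

**What failed or disagreed:**
- **Gripper tip:** the real fingertips were about 20 mm behind the reported TCP, not 11 mm ahead as described. Because of this, three tries at the carton closed above it without moving it. I found the cause in the depth picture and set all later grasps deeper.
- **Cameras:** in y, the wrist and top cameras disagreed by 2–4 mm. I therefore lined each thing up with its pad within the same picture.
- **Final top view:** the coarse masks put the carton 2° off its pad, and the cup 2.5 mm off a partly hidden pad. The closer wrist views did not show either error, so I trusted those.

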